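# Refit the float and catch the spindle thread on a film processor's valve block

## Robot

A 7-joint arm with a two-finger parallel gripper is mounted at the origin on the work surface. World frame = base frame: x ahead of the robot, y to its left, z up, the work surface at z = 0. Lengths are in m, angles in rad, forces in N, time in s.
With the tool pointing down it reaches from about 0.4 to 0.85 m from the base axis. Payload 4.5 kg.
Tool frame: the origin (TCP) lies on the centre line of the jaws, within the pads' length; the fingertips stand r.tcp_to_tips ahead of it and the grasp point (between the pads) lies 11 mm behind it (r.tcp_to_tips is the distance from the TCP to the fingertips, in m); y points along the fingers, x is the direction in which the jaws open and shut, and the axes are right-handed (so a half turn about y gives the same grasp; the last joint's range is limited). The gripper opens to 88 mm and grips with 3 to 60 N. Pads are 18 mm wide; open, the fingers measure 123 mm over their backs; the gripper's body (75 mm by 187 mm) begins 45 mm behind the grasp point.
Start: joints at [0.034, 0.689, -0.195, 1.565, 0.157, 0.902, -0.215], TCP at [0.625, 0, 0.247] pointing down, gripper open.
Joint ranges: [-3.01, 3.01], [-0.46, 2.08], [-1.47, 1.51], [0.13, 2.56], [-1, 4.14], [0.04, 2.09], [-2.66, 2.66]. Speed limits (rad/s): [2.57, 2.57, 3.14, 3.14, 3.14, 3.14, 3.14].

## Interface

Orientations are given as a unit quaternion [x, y, z, w].
In Python, from plant import r gives the robot as it stands. The module is installed in compiled form; this text tells all that it offers.
- The arm moves only by the shell command python3 -m inch 'ROWS' [OPENING] [FORCE]. ROWS is text: rows parted by semicolons, each of 4 numbers parted by spaces: the shift along the tool's x, y, z in mm, then the turn about the tool's y in degrees. In form: x y z spin; .... A call has 1 to 10 rows; each row is the pose to reach, as a shift and turn from the pose commanded when the call began, along the tool's axes at that moment; what a row does not reach only later rows make up. A row lasts 1/10 s, in which the tool goes at most 50 mm and 8.59 degrees, less where a joint would pass 70% of its speed; a pose out of reach is approached as far as the arm can. A call with a gripper value outside its range is refused whole. OPENING is the gripper command: -1 is shut, 1 is fully open, values between are in proportion, set as the call begins (- or left out, the last holds). The fingers move at their own pace and stop on an object; FORCE is the grip in N (left out, the last holds). Time passes only in rows, so rows that repeat a pose let the fingers close. It gives the time, the measured TCP pose, the force and the opening at its end, in the units of the state.
- r.get_state(): the state, without advancing time (a new reading comes with each control period).
- r.snapshot(name): name is "scene" or "side" or "wrist"; returns a dict with "frame" (480x640x3 uint8, red, green, blue), "intrinsics" (3x3 intrinsics, pixels), "R" (3x3) and "t" (3): a world point X has camera coordinates R X + t. Camera axes: x right, y down, z forward; pixel columns grow to the right and rows downward; lengths in m; the calibration is good to about 2 mm. A picture is of the moment at which its call begins. There is no depth.
- r.finish_job(): hands the job in, once; it reports no verdict.
Trained networks look in the newest picture that a camera, given by its name, has taken for a name from the list of things; names that differ only in an ending like _2 or _b are one class to them, and where a whole thing is asked for, a point or a joint stands for the part that bears it (a point fixed in the world has none). Each returns a list of dicts, best first, with "p" (0 to 1); they miss things now and then, are a little off and sometimes report something else, mostly with a low value. They report only what shows in the picture. A call takes as long as a camera call. They do not tell look-alikes from the thing itself.
- r.trace(camera, name): "region" (480x640 bool, what is visible of it) and "centre" ([row, column] in pixels, amid what is visible of it).
- r.tip_of(camera, name): "centre" ([row, column] in pixels: a listed point, or the origin of a listed thing).
The state is a dict: "clock": time; "q": joint angles; "qd": joint speeds; "joint_torque": joint torques, N m; "tool_pos": TCP position; "eef_rot": TCP orientation; "contact_force": force on the tool from outside, world axes, zero at the start; "moment": the same for the moment, N m; "opening": opening from 0.0 (shut) to 1.0 (fully open).
Only numpy, scipy, OpenCV 4.12 (cv2) and the standard library are available. Lean on these libraries where they do the work, as an engineer would, in place of code of your own. Each camera call takes 0.05 s, during which the arm holds its last target.

## Task

Put the wash-water valve block back together: take the float by its stem and lower it gently, without dropping it or jamming it down, into the deep well until its ball sits on the seat at the bottom, and let go of it. Then take the crank's grip, turn the spindle backward (anticlockwise from above) until you feel its thread drop, turn it forward one turn from there, and finish while still holding the grip, with the spindle caught in its thread. Leave everything else on the bench where it is.

Things in the scene. Friction and masses are not known exactly. Their poses are not given: they have to be found in the camera images.
- float_stem (a point): where to hold the float: loose white plastic, a 48 mm ball with a 14 mm round upright stem, 165 mm tall, 0.1 to 0.16 kg, ballasted to stand upright. It starts in a low grey round drip stand (72 mm wide, 14 mm tall) at the left or right. Point on the stem's axis, 145 mm above the ball's underside, 20 mm below the stem's top; z axis up the stem
- float_ball (a point): centre of the float's ball (24 mm above its underside, 121 mm below float_stem), z axis up the stem
- well_rim (a point): centre of the mouth of the well, the deep grey pot on the near end of the fixed valve block: 76 mm wide outside, 68 inside, rim 120 mm above the table. On its floor is a rubber seat ring (30 mm hole); when seated, the ball's underside is 104 mm below this point and float_stem 41 mm above it. x axis: level, towards the spindle, whose axis is 140 mm away
- boss_top (a point): centre of the top of the brass threaded boss (54 mm wide) on the far end of the block, 130 mm above the table, on the spindle's upright axis; never moves; axes as well_rim. The thread is right-handed with 10 mm pitch: clockwise from above is forward (down), anticlockwise is backward
- hub (a point): top of the crank's steel hub (32 mm wide) on the spindle's axis, 47 mm above boss_top when lift is 0; it rises and falls with the spindle. At the start the spindle only rests on the boss, its thread not caught, pressed down by a built-in spring and its weight (about 11 N). Turning it takes about 3 to 6 N at the grip
- grip_mid (a point): centre of the crank's upright black grip, a 22 mm wide, 56 mm tall cylinder, 50 mm from the spindle's axis; the arm's top is 32 mm below. The grip spins freely on its pin: hold it firmly and carry it round a level 50 mm circle without turning the hand. It slides on the pin, 8 mm down and 22 mm up, on a light spring (200 N/m): a hand at fixed height feels the drop as 2 to 6 N
- lift (a joint): spindle height (m), up is more. Turned backward it climbs 10 mm a turn to 0, then, at an angle unknown beforehand and less than a turn away, falls abruptly by about 8 to 10 mm, to about -0.010: the thread drop. Turned forward from there it goes down under the thread, -0.020 after one turn. -0.002 to -0.009 at the start; stops at 0.0015 and -0.027
- crank (a joint): turn of the crank (rad), growing clockwise seen from above (forward); its zero is the arm pointing along boss_top's x axis and says nothing of where the thread drops
- beaker_mid (a point): bystander, leave alone: glass beaker, 72 mm wide at the rim, 85 mm tall; point at its centre
- reel_mid (a point): bystander, leave alone: black film reel lying flat, 84 mm across, 40 mm tall; point at its centre
- funnel_mid (a point): bystander, leave alone: blue plastic funnel standing mouth down, 90 mm across, 95 mm tall; point at its centre
- bottle_mid (a point): bystander, leave alone: brown glass bottle, 66 mm across, 150 mm tall; point at its centre
- roller_mid (a point): bystander, leave alone: spare rubber roller lying on the table, 200 mm long, 28 mm thick; point at its centre
- squeegee_mid (a point): bystander, leave alone: print squeegee lying on the table at the right, 150 mm long, 130 mm wide; point at its centre
- jar_mid (a point): bystander, leave alone: white plastic jar, 64 mm across, 70 mm tall; point at its centre
Things that resemble listed ones, but are neither listed nor needed, are in the scene too. What is shaped like the part that bears float_stem but blue is not meant.

How it is judged:
By the outcome, as a careful person would: the job done as asked, in the order asked, and still so for the second after the job is handed in, while the arm keeps its last pose, push and grip.
It also fails if it takes over 72 s, if anything falls off the work surface, if the arm or the gripper's body presses on something with over 40 N, if the wrist force passes 120 N, or if a joint passes its speed limit or range.

## Working session

There is one attempt and no reset: what is moved stays moved. The work goes in short steps, Python scripts to look and compute and a shell command to move; the robot and the scene stay as the last step left them, time stands still between calls to the robot, and variables do not carry over. Pictures are saved under pics/ and viewed, and the job is handed in when it is done.

```bash
mkdir -p pics; python3 - <<'E'
from plant import r
import cv2
s=r.get_state()
for k,v in s.items(): print(k,v)
print(r.tcp_to_tips)
for c in ["scene","side","wrist"]:
    d=r.snapshot(c); cv2.imwrite(f"pics/{c}0.png",d["frame"][:,:,::-1]); print(c,d["t"],d["R"].tolist(),d["intrinsics"][0])
    for n in ["float_stem","float_ball","well_rim","boss_top","hub","grip_mid","beaker_mid","reel_mid","funnel_mid","bottle_mid","roller_mid","squeegee_mid","jar_mid"]:
        print(n,[(round(x["p"],2),[round(float(y)) for y in x["centre"]]) for x in r.tip_of(c,n)][:4]) if c!="wrist" or n in("well_rim","boss_top","hub","grip_mid") else 0
E
```

```text
clock 0.0
q [ 0.03376804  0.68999722 -0.1945343   1.5663575   0.15728204  0.90249064
 -0.21508699]
qd [ 0.00056592  0.00011708  0.00109727  0.00093524 -0.00070442 -0.00042943
 -0.00022107]
joint_torque [ 3.38560185e-04 -5.27571630e+01 -1.26686912e+00 -1.53434461e+01
 -5.26333472e-02  6.56995355e-03  1.65937727e-04]
tool_pos [ 6.24372837e-01 -1.33096474e-05  2.45898686e-01]
eef_rot [ 7.07144193e-01 -6.09191183e-04 -7.05052992e-04 -7.07068754e-01]
contact_force [ 1.39663887  0.63585177 -0.46582231]
moment [ 3.14544691e-02  2.29365079e-05 -1.56645100e-02]
opening 0.9995728684026087
0.008
scene [ 0.22764183 -0.21262481  1.48142006] [[-0.40971437435796576, 0.912091997284269, -0.014910396857693431], [0.5598820418832771, 0.23852898584697435, -0.7934960756597516], [-0.7201848586446911, -0.3334548116324116, -0.6083926840274462]] [437.6886362    0.         320.15783852]
float_stem [(0.89, [218, 232]), (0.89, [174, 204]), (0.75, [188, 216]), (0.6, [172, 241])]
float_ball [(0.83, [258, 239]), (0.8, [221, 282]), (0.75, [210, 244]), (0.7, [226, 224])]
well_rim []
boss_top [(0.94, [248, 272])]
hub 
[... 842 characters left out ...]
[(0.76, [256, 348])]
grip_mid [(0.74, [237, 330])]
beaker_mid [(0.91, [206, 260])]
reel_mid [(0.74, [391, 365])]
funnel_mid [(0.47, [184, 303])]
bottle_mid [(0.76, [192, 347]), (0.59, [361, 310])]
roller_mid [(0.94, [288, 386]), (0.63, [361, 308])]
squeegee_mid [(0.91, [464, 358])]
jar_mid [(0.76, [167, 267])]
wrist [-0.62514112 -0.03640941  0.38903875] [[0.9999999956673737, -9.068306790703354e-05, -2.101992199088098e-05], [-8.164867592343143e-05, -0.9629142013090664, 0.2698077727768786], [-4.470737797598242e-05, -0.26980776989165317, -0.9629142045412697]] [390.05807051   0.         323.04459526]
well_rim [(0.84, [314, 153])]
boss_top [(0.96, [348, 337])]
hub [(0.68, [385, 340])]
grip_mid []
```

View pics/scene0.png

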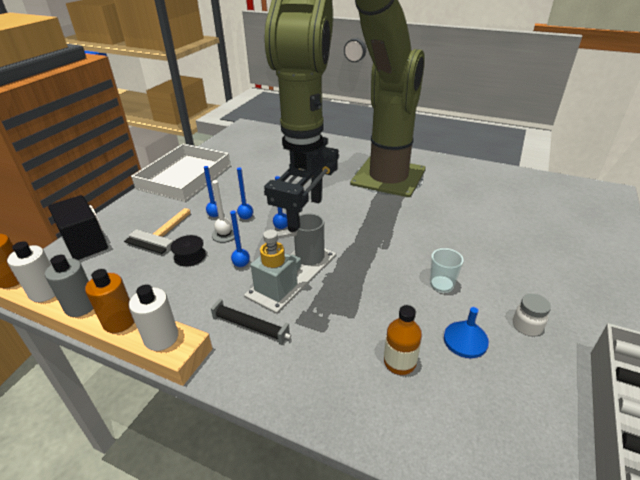

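View pics/side0.png

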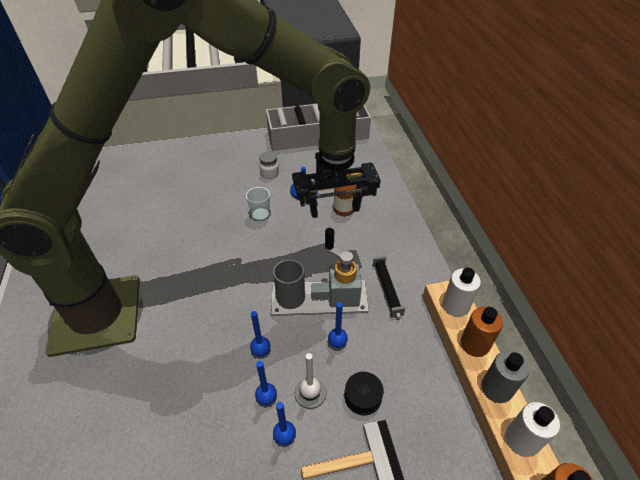

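View pics/wrist0.png

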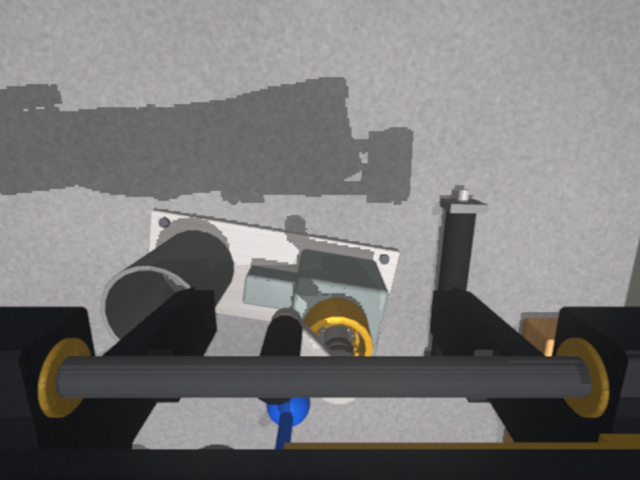

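The white float stands in the grey drip stand: side ball ≈(310,388), stem top ≈(309,355); scene ball ≈(222,228). Possible confusions are the four blue floats, in side at balls (260,346), (338,338), (265,394) and (284,433). Blue is excluded, so I choose the white one. The grip is at side (330,238) and the well at side (289,270). Next I check close crops.

```bash
python3 - <<'E'
import cv2,numpy as np
a=cv2.imread("pics/scene0.png");b=cv2.imread("pics/side0.png")
A=cv2.resize(a[160:300,190:340],None,fx=4,fy=4,interpolation=cv2.INTER_CUBIC)
B=cv2.resize(b[220:450,240:410],None,fx=2.6,fy=2.6,interpolation=cv2.INTER_CUBIC)
cv2.imwrite("pics/cA.png",A);cv2.imwrite("pics/cB.png",B)
E
```

```text
(no output)
```

View pics/cA.png

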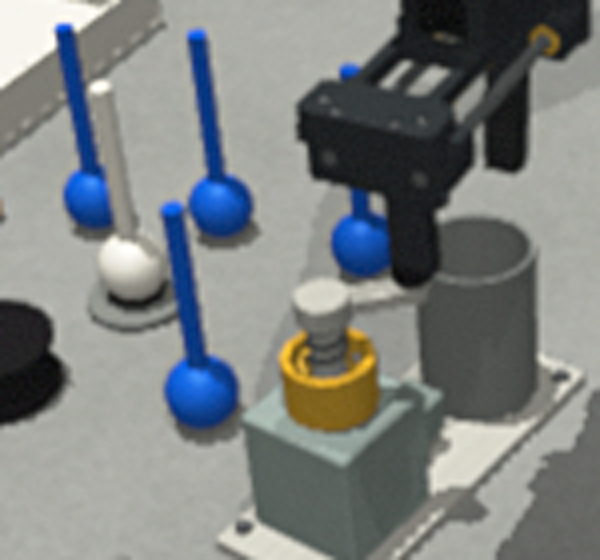

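View pics/cB.png

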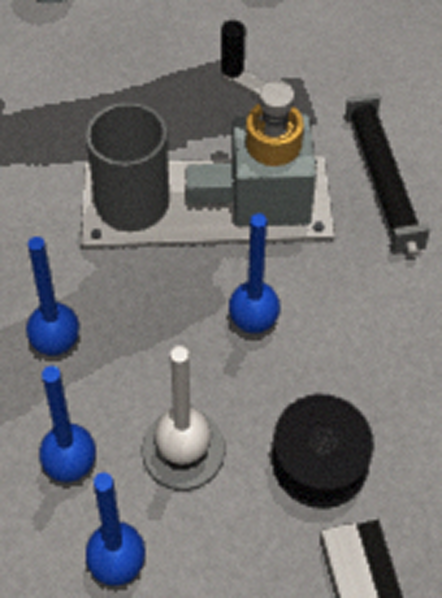

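```bash
cat > h.py <<'E'
import numpy as np,cv2
from plant import r
def snap(c,name=None):
    d=r.snapshot(c)
    if name: cv2.imwrite(f"pics/{name}.png",d["frame"][:,:,::-1])
    return d
def ray(d,uv):
    k=np.linalg.inv(d["intrinsics"])@[uv[0],uv[1],1]; R=np.array(d["R"]); 
    o=-R.T@d["t"]; v=R.T@k; return o,v/np.linalg.norm(v)
def tri(*obs):
    A=np.zeros((3,3));b=np.zeros(3)
    for d,uv in obs:
        o,v=ray(d,uv);P=np.eye(3)-np.outer(v,v);A+=P;b+=P@o
    X=np.linalg.solve(A,b)
    return X,[float(np.linalg.norm((np.eye(3)-np.outer(ray(d,uv)[1],ray(d,uv)[1]))@(X-ray(d,uv)[0]))*1e3) for d,uv in obs]
def atz(d,uv,z):
    o,v=ray(d,uv); return o+v*(z-o[2])/v[2]
def proj(d,X):
    c=np.array(d["R"])@X+d["t"]; p=d["intrinsics"]@c; return p[:2]/p[2]
E
python3 - <<'E'
from h import *
np.set_printoptions(precision=4,suppress=True)
S=snap("scene");D=snap("side");W=snap("wrist")
for n,a,b in [("ball",(222.75,226.75),(309.6,387.7)),("stemtop",(215.25,182),(309.2,356.5)),("well",(310.75,222.5),(289.2,271.9)),("hub",(270.5,234.2),(346.5,256.5)),("boss",(272.5,248),(345.8,266))]:
    print(n,*tri((S,a),(D,b)))
for n,z,a,b in [("ball",.03,(222.75,226.75),(309.6,387.7)),("well",.12,(310.75,222.5),(289.2,271.9)),("hub",.172,(270.5,234.2),(346.5,256.5)),("boss",.13,(272.5,248),(345.8,266))]:
    print(n,atz(S,a,z),atz(D,b,z))
print("grip",atz(D,(329.2,238.8),.205))
for n in ["boss_top","well_rim"]:
  for c,d in (("wrist",W),("side",D)):
    for x in r.tip_of(c,n)[:1]: print(n,c,atz(d,x["centre"][::-1],.13 if n=="boss_top" else .12))
for c in ("wrist","side"):
  for n in ("grip_mid",):
    for x in r.trace(c,n)[:2]: print(c,x["p"],x["centre"],x["region"].sum())
E
```

```text
ball [ 0.496  -0.3233  0.0307] [0.9651425168650044, 0.9651425168650263]
stemtop [ 0.4967 -0.3222  0.1723] [2.6550681007074637, 2.6550681007074735]
well [ 0.4962 -0.0547  0.1161] [5.1930890302991575, 5.193089030299192]
hub [ 0.6343 -0.0823  0.1691] [2.508383632369553, 2.508383632369547]
boss [ 0.6345 -0.0808  0.1315] [2.509788488680107, 2.5097884886798547]
ball [ 0.4943 -0.3235  0.03  ] [ 0.4968 -0.3237  0.03  ]
well [ 0.4949 -0.0505  0.12  ] [ 0.4991 -0.0629  0.12  ]
hub [ 0.6348 -0.0793  0.172 ] [ 0.6351 -0.087   0.172 ]
boss [ 0.6302 -0.0808  0.13  ] [ 0.6364 -0.0818  0.13  ]
grip [ 0.6005 -0.0524  0.205 ]
boss_top wrist [ 0.6366 -0.0822  0.13  ]
boss_top side [ 0.639  -0.0797  0.13  ]
well_rim wrist [ 0.4961 -0.0591  0.12  ]
well_rim side [ 0.5    -0.0631  0.12  ]
wrist 0.72 [338.8, 286.2] 1464
side 0.73 [238.7, 329.0] 121
```

```bash
python3 - <<'E'
from h import *
np.set_printoptions(precision=4,suppress=True)
D=snap("side");W=snap("wrist");S=snap("scene")
for n,b in [("b1",(260,346)),("b2",(338,338)),("b3",(265,394)),("b4",(284,433)),("reel",(364,393))]:
    print(n,atz(D,b,.024))
print(tri((W,(286.2,338.8)),(D,(329.,238.7))))
cr=W["frame"][180:420,80:480,::-1]; cv2.imwrite("pics/w1.png",cv2.resize(cr,None,fx=2,fy=2))
for g in ([.601,-.0495,.21],): print(proj(S,np.array(g)))
print(r.get_state()["clock"])
E
```

```text
b1 [ 0.4019 -0.194   0.024 ]
b2 [ 0.5885 -0.2121  0.024 ]
b3 [ 0.3982 -0.3145  0.024 ]
b4 [ 0.426  -0.4067  0.024 ]
reel [ 0.6123 -0.3584  0.024 ]
(array([ 0.604 , -0.0391,  0.1905]), [0.7397529841454076, 0.7397529841451916])
[288.9299 214.543 ]
2.25
```

View pics/w1.png

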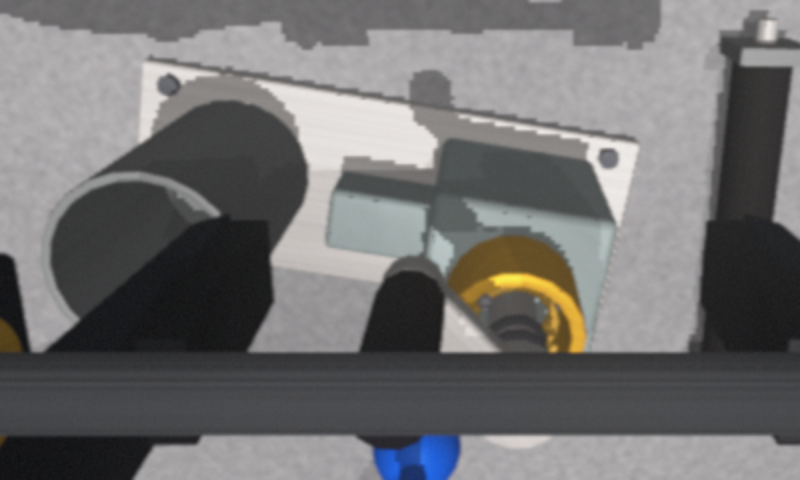

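```bash
python3 -m inch '0 -20 0 0; 0 -40 -15 8; -20 -40 -55 16; -37 -40 -95 25; -53 -40 -135 34; -69 -40 -175 42; -85 -40 -215 51; -101 -40 -255 59; -117 -40 -295 68; -127 -40 -320 76' 0.5 20
```

```text
clock: 3.25
tool_pos: [0.4959, -0.3238, 0.287]
eef_rot: [0.556, -0.438, 0.438, -0.554]
contact_force: [0.2, 0.4, -0.6]
opening: 0.743
```

```bash
python3 -m inch '0 0 0 7; 0 0 0 14; 0 0 0 14' && python3 - <<'E'
from h import *
np.set_printoptions(precision=4,suppress=True)
from scipy.spatial.transform import Rotation as Ro
s=r.get_state(); print(s["tool_pos"],Ro.from_quat(s["eef_rot"]).as_matrix().tolist(),s["q"])
W=snap("wrist","w2");D=snap("side","s2");S=snap("scene","sc2")
for n in("grip_mid","hub","well_rim","boss_top","float_stem","float_ball"):
  for c,d in(("wrist",W),("scene",S),("side",D)):
    print(n,c,[(round(x["p"],2),np.round(x["centre"][::-1],1).tolist()) for x in r.tip_of(c,n)][:2])
def p(n): return 0
E
```

```text
clock: 3.55
tool_pos: [0.498, -0.32, 0.2867]
eef_rot: [0.5, -0.5, 0.5, -0.5]
contact_force: [0.2, -0.1, -0.4]
opening: 0.749
[ 0.498  -0.32    0.2867] [[-0.0005497704182436947, -0.0001482404611597432, 0.9999998378886132], [-0.9999998368960046, -0.0001547101627564773, -0.0005497933520076104], [0.00015479163929627004, -0.9999999770447654, -0.0001481553819102921]] [ 0.3583  0.6065  0.2336  1.6337 -0.1662  0.9209 -0.9188]
grip_mid wrist []
grip_mid scene [(0.52, [293.3, 218.8]), (0.2, [215.8, 186.2])]
grip_mid side [(0.64, [332.1, 237.8])]
hub wrist [(0.29, [327.2, 236.1])]
hub scene [(0.88, [269.2, 234.6])]
hub side [(0.9, [349.3, 255.4]), (0.2, [347.9, 265.4])]
well_rim wrist []
well_rim scene [(0.96, [308.5, 224.0]), (0.35, [222.7, 227.2])]
well_rim side [(0.49, [311.4, 387.0])]
boss_top wrist [(0.65, [361.1, 88.6])]
boss_top scene [(0.76, [270.4, 249.5])]
boss_top side [(0.87, [343.4, 269.3]), (0.56, [312.8, 362.7])]
float_stem wrist [(0.89, [163.2, 103.2]), (0.86, [328.9, 237.1])]
float_stem scene [(0.97, [215.0, 188.3]), (0.83, [231.9, 215.6])]
float_stem side [(0.94, [279.5, 412.6]), (0.91, [258.9, 366.0])]
float_ball wrist [(0.84, [208.6, 292.1]), (0.78, [315.6, 291.6])]
float_ball scene [(0.94, [222.8, 225.1]), (0.81, [215.9, 209.3])]
float_ball side [(0.97, [261.8, 344.9]), (0.85, [334.8, 337.3])]
```

View pics/w2.png

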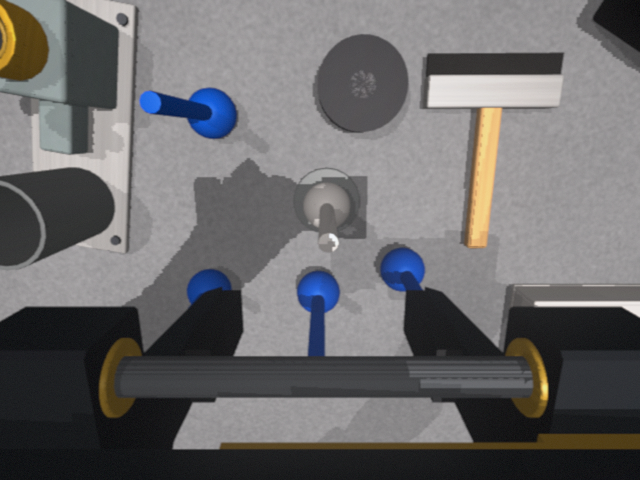

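View pics/sc2.png

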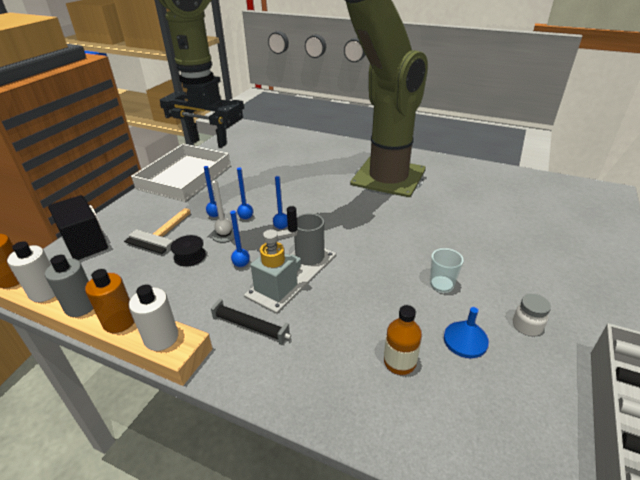

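View pics/s2.png

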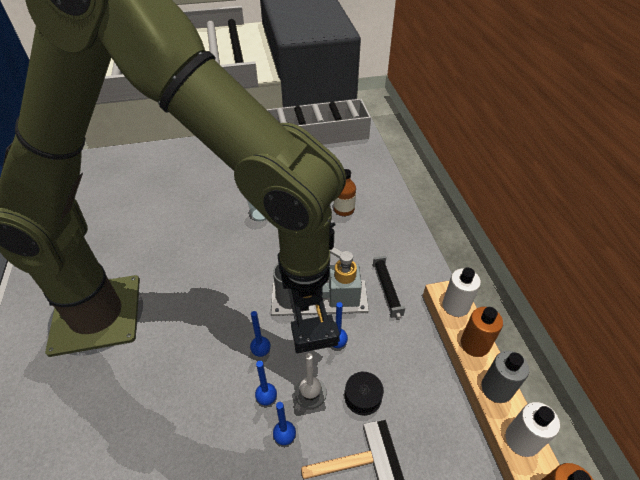

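Wrist picture: white stem top at (328,240), ball at (326,203). The blue floats are clear of the fingers. The grip is clearly visible in scene at (292,218).

```bash
python3 - <<'E'
from h import *
np.set_printoptions(precision=4,suppress=True)
W=snap("wrist");S=snap("scene");D=snap("side")
cv2.imwrite("pics/w2c.png",cv2.resize(W["frame"][160:270,280:380,::-1],None,fx=5,fy=5,interpolation=cv2.INTER_CUBIC))
for z in(.165,.171,.176): print(z,atz(W,(328.5,240.5),z))
print(atz(W,(326,203),.03),tri((W,(328.5,240.5)),(S,(215,181.5)),(D,(309.2,356.5))))
print(tri((S,(292,218)),(D,(329.2,238.8))))
print(tri((S,(270,234.3)),(D,(347,256.5))))
E
```

```text
0.165 [ 0.4969 -0.3232  0.165 ]
0.171 [ 0.4986 -0.3231  0.171 ]
0.176 [ 0.4999 -0.323   0.176 ]
[ 0.4999 -0.3224  0.03  ] (array([ 0.4976, -0.3228,  0.1734]), [1.6009206641846823, 3.396465444124354, 2.0880887079439074])
(array([ 0.6002, -0.0454,  0.2   ]), [2.4603144365203446, 2.4603144365202914])
(array([ 0.6354, -0.0829,  0.1695]), [2.4756353764465135, 2.47563537644636])
```

View pics/w2c.png

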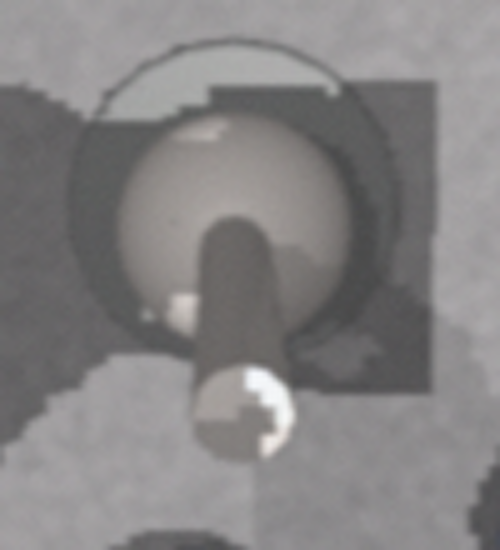

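```bash
python3 -m inch '1 15 0 0; 3 40 0 0; 3 70 0 0; 3 95 0 0; 3 115 0 0; 3 130 0 0; 3 140 0 0; 3 147 0 0; 3 147 0 0' && python3 - <<'E'
from h import *
W=snap("wrist","w3");D=snap("side","s3")
cv2.imwrite("pics/s3c.png",cv2.resize(D["frame"][250:450,220:420,::-1],None,fx=3,fy=3))
E
```

```text
clock: 5.65
tool_pos: [0.4978, -0.3228, 0.1392]
eef_rot: [-0.5, 0.5, -0.5, 0.5]
contact_force: [0.1, 0.2, 0.0]
opening: 0.754
```

View pics/w3.png

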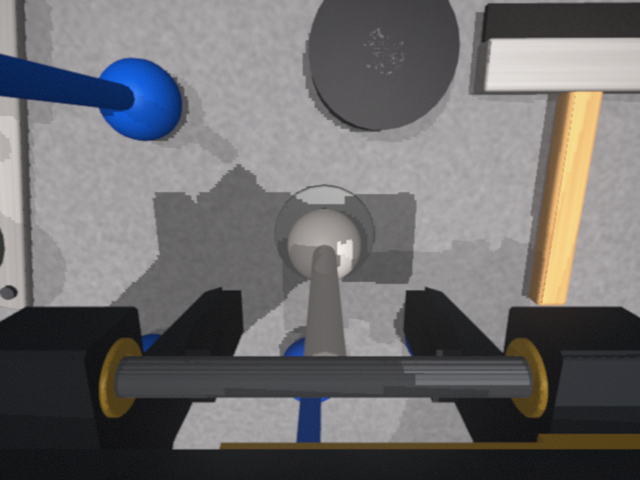

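View pics/s3c.png

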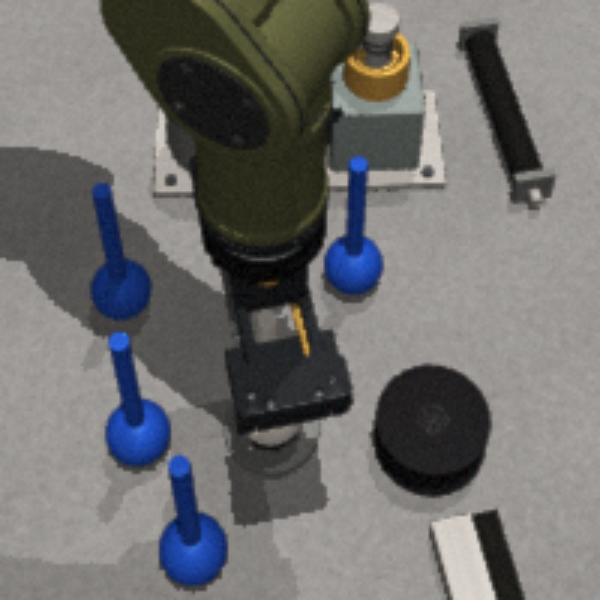

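Stem sits between the jaws at ≈(325,300), centred. Close.

```bash
python3 -m inch '0 0 0 0; 0 0 0 0; 0 0 0 0; 0 0 0 0; 0 0 0 0; 0 0 0 0; 0 -2 0 0; 0 -6 0 0; 0 -12 0 0; 0 -20 0 0' -1 18
```

```text
clock: 6.75
tool_pos: [0.4979, -0.3228, 0.1601]
eef_rot: [-0.5, 0.5, -0.5, 0.5]
contact_force: [-0.3, 0.2, -2.2]
opening: 0.15
```

```bash
python3 -m inch '0 -15 0 0; 0 -40 0 0; 0 -70 0 0; 0 -100 0 0; -10 -125 0 0; -30 -140 0 0; -60 -145 0 0; -90 -145 0 0; -115 -145 0 0; -130 -145 0 0'; python3 - <<'E'
from h import *
W=snap("wrist","w4");D=snap("side","s4")
cv2.imwrite("pics/s4c.png",cv2.resize(D["frame"][200:430,220:420,::-1],None,fx=2.6,fy=2.6))
E
```

```text
clock: 7.75
tool_pos: [0.4981, -0.1906, 0.3054]
eef_rot: [-0.5, 0.499, -0.499, 0.501]
contact_force: [0.8, 0.5, -1.6]
opening: 0.149
```

View pics/w4.png

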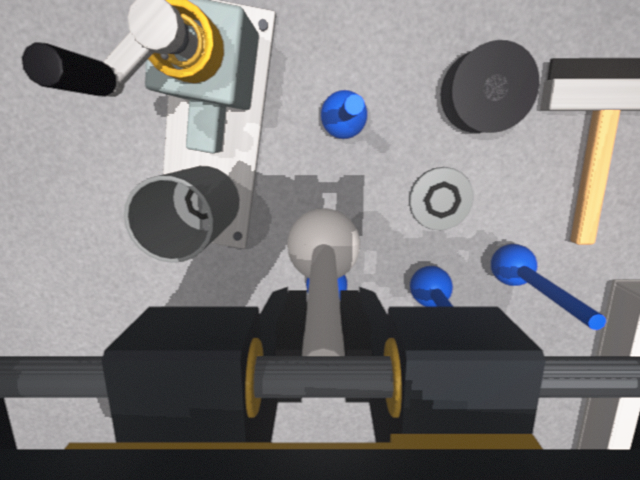

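View pics/s4c.png

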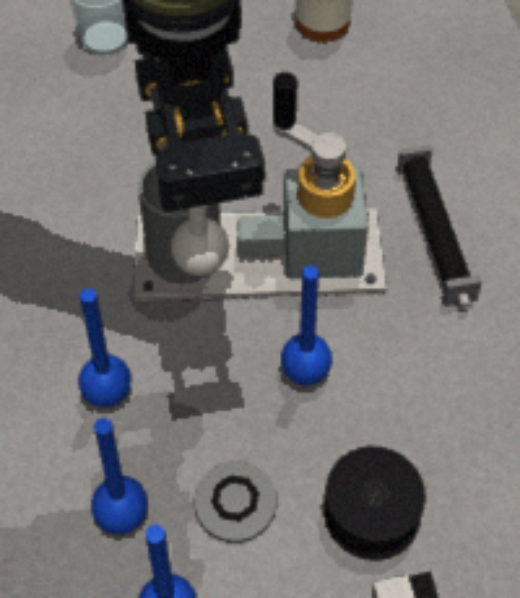

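```bash
python3 - <<'E'
from h import *
np.set_printoptions(precision=4,suppress=True)
W=snap("wrist");S=snap("scene","sc4");D=snap("side")
print("well",atz(W,(169.5,217),.12)); print("seat est",atz(W,(191,204),.016))
print("hub",atz(W,(155,25),.173)); 
print("ball",atz(W,(323,245),.19), "bound r px 35 ->", )
c=W["R"]@np.array([.498,-.19,.19])+W["t"]; print(W["intrinsics"][0,0]*.024/c[2])
for c in("wrist","side","scene"):
  d={"wrist":W,"side":D,"scene":S}[c]
  for n in("grip_mid","hub","boss_top","well_rim"):
    print(c,n,[(round(x["p"],2),np.round(x["centre"][::-1],1).tolist()) for x in r.tip_of(c,n)][:2])
  for x in r.trace(c,"grip_mid")[:1]: print(x["p"],x["centre"],x["region"].sum())
print(tri((W,(70,70)),(D,(329.2,238.8)),(S,(292,218))))
cv2.imwrite("pics/w4c.png",cv2.resize(W["frame"][0:280,0:260,::-1],None,fx=2.1,fy=2.1,interpolation=cv2.INTER_CUBIC))
E
```

```text
well [ 0.5001 -0.0604  0.12  ]
seat est [ 0.493  -0.0438  0.016 ]
hub [ 0.6328 -0.0851  0.173 ]
ball [ 0.4959 -0.19    0.19  ] bound r px 35 ->
35.69613773991627
wrist grip_mid [(0.94, [74.6, 69.8])]
wrist hub [(0.87, [151.9, 22.4])]
wrist boss_top [(0.77, [176.7, 39.6])]
wrist well_rim [(0.61, [167.2, 221.0])]
side grip_mid [(0.73, [329.2, 236.5])]
side hub [(0.88, [351.3, 252.6])]
side boss_top [(0.78, [344.5, 266.5])]
side well_rim [(0.92, [288.8, 270.0])]
0.69 [239.4, 332.2] 186
scene grip_mid []
scene hub [(0.93, [267.2, 232.8])]
scene boss_top [(0.92, [271.8, 248.9])]
scene well_rim [(0.77, [305.7, 223.8])]
0.5 [221.3, 293.7] 254
(array([ 0.6014, -0.045 ,  0.2005]), [1.456229403327925, 2.565909170442417, 2.7353620138198327])
```

View pics/w4c.png

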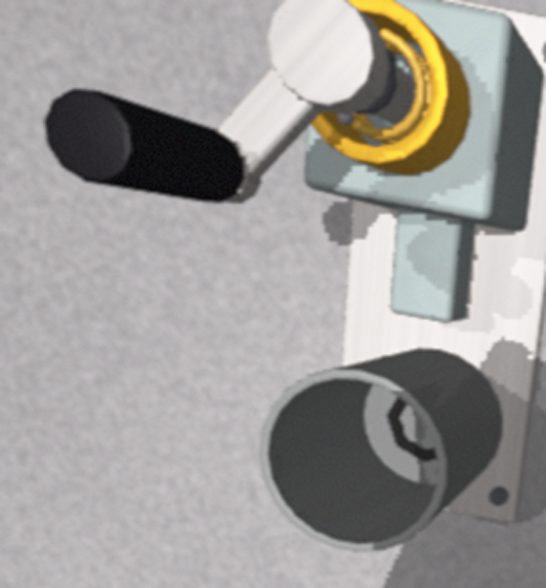

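```bash
python3 -m inch '-10 0 0 0; -30 0 0 0; -55 0 0 0; -80 0 0 0; -105 0 0 0; -122 0 0 0; -130 0 0 0; -130 0 0 0; -130 0 0 0'; python3 - <<'E'
from h import *
np.set_printoptions(precision=4,suppress=True)
W=snap("wrist","w5");D=snap("side");S=snap("scene")
for n,d,a in(("s",D,(190,380,230,360)),("c",S,(130,270,240,380))):
  cv2.imwrite(f"pics/{n}5c.png",cv2.resize(d["frame"][a[0]:a[1],a[2]:a[3],::-1],None,fx=4,fy=4) if n=="c" else cv2.resize(d["frame"][a[0]:a[1],a[2]:a[3],::-1],None,fx=3,fy=3))
E
```

```text
clock: 9.65
tool_pos: [0.498, -0.0638, 0.3048]
eef_rot: [0.5, -0.5, 0.5, -0.5]
contact_force: [0.6, 0.1, -0.8]
opening: 0.151
```

View pics/w5.png

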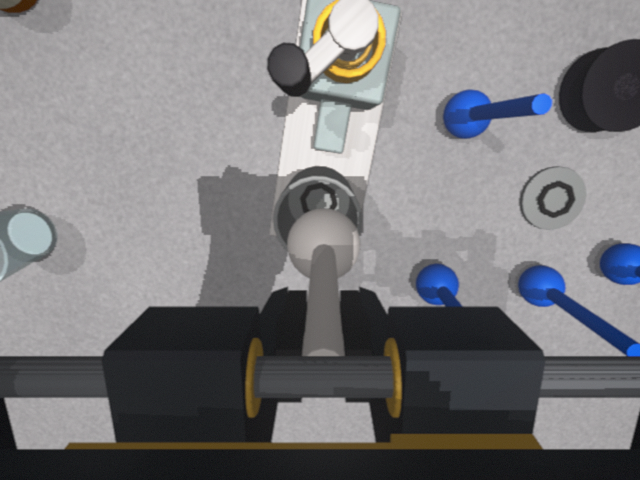

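View pics/s5c.png

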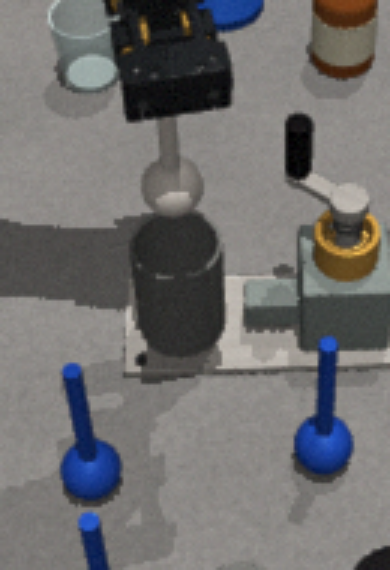

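View pics/c5c.png

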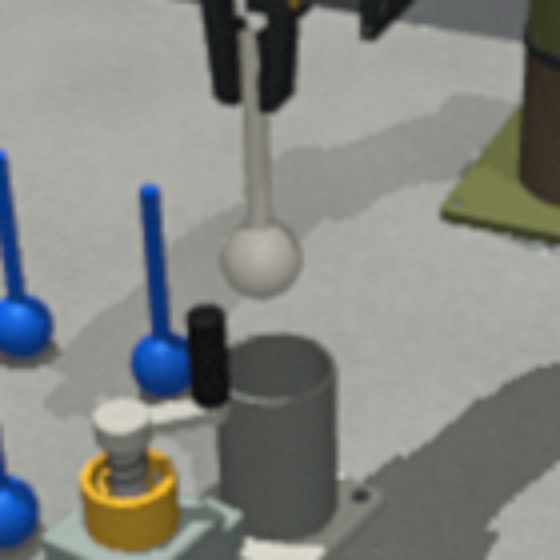

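```bash
python3 - <<'E'
from h import *
np.set_printoptions(precision=4,suppress=True)
W=snap("wrist");D=snap("side");S=snap("scene")
print(atz(W,(319,210),.12), atz(W,(319,168),.12)-[.038,0,0])
print("ball",atz(W,(323,243),.19))
s=r.get_state();print(s["tool_pos"],s["contact_force"])
# predicted vs seen: side rim, ball
for X in([.498,-.0605,.12],[.5,-.062,.12]): print("rim",proj(D,np.array(X)),proj(S,np.array(X)),proj(W,np.array(X)))
b=np.array([.498,-.0638,.195]);print("ball",proj(D,b),proj(S,b),proj(W,b))
print("seen ball side",(230+172/3,190+187/3),"rim side",(230+177/3,190+244/3))
print("seen ball scene",(240+262/4,130+259/4),"rim scene",(240+280/4,130+367/4))
E
```

```text
[ 0.5062 -0.0604  0.12  ] [ 0.5029 -0.0605  0.12  ]
ball [ 0.497  -0.0637  0.19  ]
[ 0.498  -0.0637  0.3047] [ 0.6777  0.5408 -0.8819]
rim [288.6025 271.2179] [306.5082 222.2517] [319.1923 219.613 ]
rim [289.511  271.5529] [305.6005 222.548 ] [320.9608 217.2848]
ball [287.1152 252.0776] [304.1533 195.7413] [323.1509 243.6098]
seen ball side (287.3333333333333, 252.33333333333334) rim side (289.0, 271.3333333333333)
seen ball scene (305.5, 194.75) rim scene (310.0, 221.75)
```

```bash
python3 -m inch '-2 8 1 0; -4 20 2 0; -4 36 2 0; -4 52 2 0; -4 68 2 0; -4 84 2 0; -4 100 2 0; -4 114 2 0; -4 125 2 0; -4 132 2 0'; python3 - <<'E'
from h import *
W=snap("wrist","w6");D=snap("side");S=snap("scene")
for n,d,a in(("s",D,(190,320,230,380)),("c",S,(130,270,240,380))):
  cv2.imwrite(f"pics/{n}6c.png",cv2.resize(d["frame"][a[0]:a[1],a[2]:a[3],::-1],None,fx=4,fy=4))
E
```

```text
clock: 10.95
tool_pos: [0.4997, -0.0589, 0.1717]
eef_rot: [-0.5, 0.5, -0.5, 0.5]
contact_force: [0.3, -0.1, -0.4]
opening: 0.149
```

View pics/w6.png

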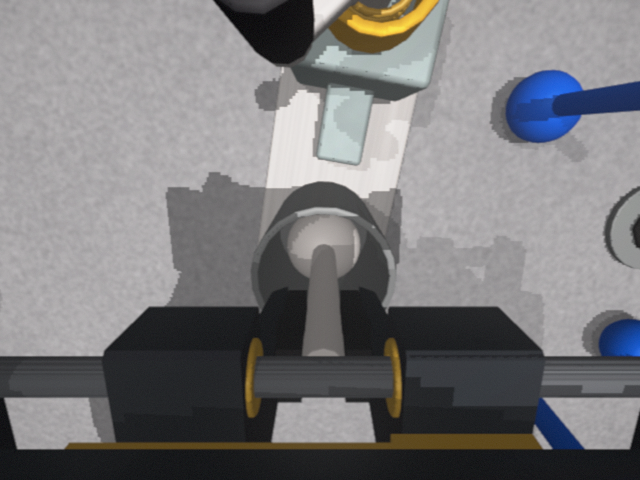

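View pics/c6c.png

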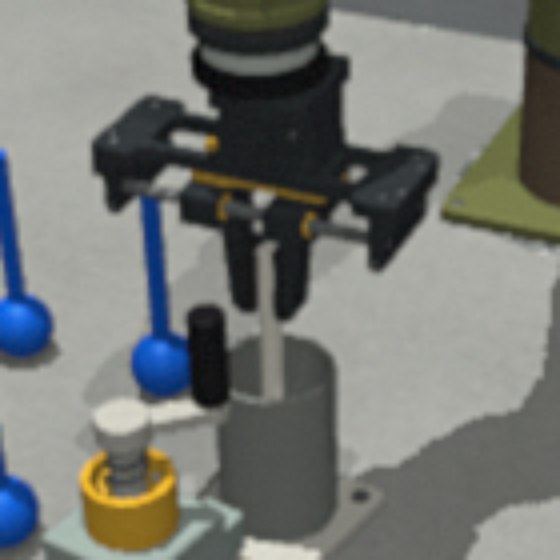

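```bash
python3 - <<'E'
from h import *
np.set_printoptions(precision=4,suppress=True)
W=snap("wrist")
print(atz(W,(323.5,208),.12)-[.038,0,0], atz(W,(324,245),.062))
E
python3 -m inch '0 3 0 0; 0 7 0 0; 0 11 0 0; 0 14 0 0; 0 16 0 0; 0 17 0 0; 0 18 0 0; 0 18 0 0'; python3 - <<'E'
from plant import r
for i in range(3): r.snapshot("side"); print(r.get_state()["contact_force"],r.get_state()["tool_pos"])
E
```

```text
[ 0.4963 -0.0587  0.12  ] [ 0.4988 -0.0591  0.062 ]
clock: 11.95
tool_pos: [0.5, -0.059, 0.1547]
eef_rot: [-0.5, 0.5, -0.5, 0.5]
contact_force: [-0.4, -0.2, -2.1]
opening: 0.153
[-0.77683144 -0.20278507 -0.69408088] [ 0.50003378 -0.05899689  0.15472667]
[ 0.77985489  0.61772245 -0.65144075] [ 0.5000727  -0.0589722   0.15479897]
[ 0.95111082  0.14735024 -0.63347693] [ 0.50009363 -0.05901781  0.15482207]
```

```bash
python3 -m inch '0 1 0 0; 0 2 0 0; 0 3 0 0; 0 3 0 0'; python3 - <<'E'
from plant import r
for i in range(3): r.snapshot("side"); print(r.get_state()["contact_force"],r.get_state()["tool_pos"])
E
```

```text
clock: 12.5
tool_pos: [0.4999, -0.059, 0.1516]
eef_rot: [0.5, -0.5, 0.5, -0.5]
contact_force: [0.7, 0.7, -1.3]
opening: 0.148
[-0.51191582 -0.50560702 -1.77953937] [ 0.49999958 -0.05894669  0.15165007]
[-0.1298629   0.54919769 -0.15521455] [ 0.50000329 -0.05899924  0.15167445]
[ 0.8198295  -0.13404235 -0.83809838] [ 0.50003783 -0.05896284  0.1517046 ]
```

```bash
python3 -m inch '0 0.7 0 0; 0 1.4 0 0; 0 2 0 0; 0 2 0 0'; python3 - <<'E'
from plant import r
for i in range(3): r.snapshot("side"); print(r.get_state()["contact_force"],r.get_state()["tool_pos"])
E
```

```text
clock: 13.05
tool_pos: [0.5006, -0.0591, 0.1505]
eef_rot: [0.5, -0.5, 0.5, -0.5]
contact_force: [-1.5, 0.2, 6.5]
opening: 0.155
[-0.98309878 -0.32952094  6.75342152] [ 0.50051578 -0.05912156  0.15048188]
[-1.40856753 -1.02692186  5.20915303] [ 0.50053244 -0.05911725  0.15048067]
[-0.25220926 -0.02155305  6.31060095] [ 0.50052733 -0.05909394  0.15049163]
```

```bash
python3 -m inch '0 -0.5 0 0; 0 -0.7 0 0; 0 -0.7 0 0'; python3 -m inch '0 0 0 0; 0 0 0 0; 0 0 0 0; 0 0 0 0' 0; python3 - <<'E'
from h import *
W=snap("wrist","w7");S=snap("scene")
print(r.get_state()["contact_force"],r.get_state()["opening"])
cv2.imwrite("pics/c7c.png",cv2.resize(S["frame"][130:270,240:380,::-1],None,fx=4,fy=4))
E
```

```text
clock: 13.5
tool_pos: [0.5001, -0.059, 0.1505]
eef_rot: [0.5, -0.5, 0.5, -0.5]
contact_force: [0.1, 1.0, 2.1]
opening: 0.151
clock: 13.9
tool_pos: [0.5, -0.059, 0.1503]
eef_rot: [0.5, -0.5, 0.5, -0.5]
contact_force: [-0.1, 0.9, -0.9]
opening: 0.489
[ 0.02104979  0.61207363 -0.44166126] 0.49985634560279185
```

View pics/w7.png

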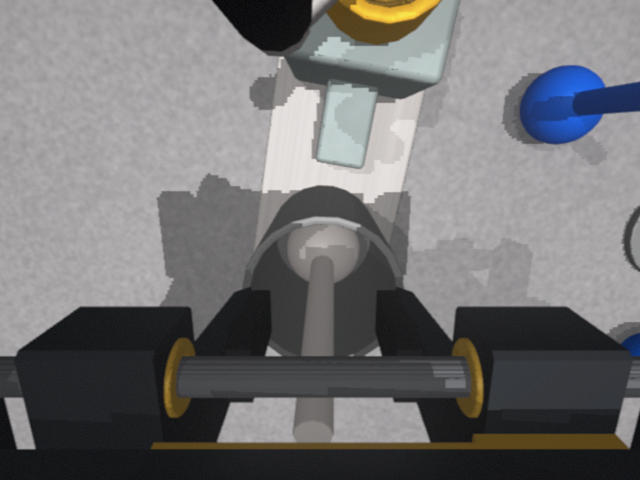

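View pics/c7c.png

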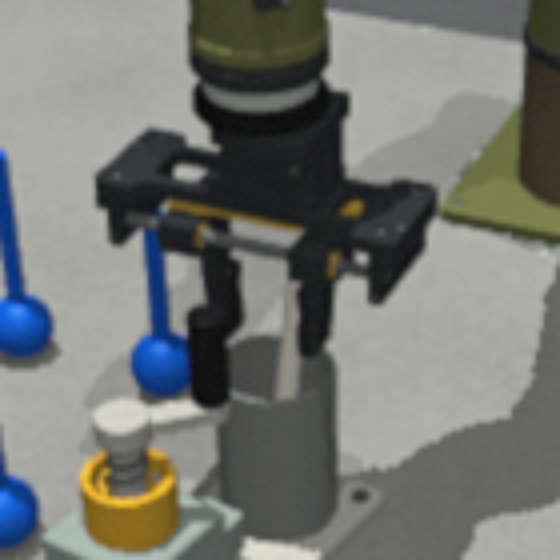

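Released; the stem seems to lean slightly (wrist top at (312,430), ball at (322,250)). I go up and look.

```bash
python3 -m inch '0 -5 0 0; 0 -20 0 0; 0 -40 0 0; 0 -65 0 0; 0 -90 0 0; 0 -115 0 0; 0 -135 0 0; 0 -150 0 0; 0 -150 0 0'; python3 - <<'E'
from h import *
W=snap("wrist","w8");S=snap("scene");D=snap("side")
cv2.imwrite("pics/c8c.png",cv2.resize(S["frame"][150:270,240:380,::-1],None,fx=4,fy=4))
cv2.imwrite("pics/s8c.png",cv2.resize(D["frame"][200:330,250:390,::-1],None,fx=4,fy=4))
E
```

```text
clock: 14.9
tool_pos: [0.5011, -0.0592, 0.3025]
eef_rot: [0.499, -0.499, 0.501, -0.501]
contact_force: [0.2, -0.6, -0.2]
opening: 0.499
```

View pics/w8.png

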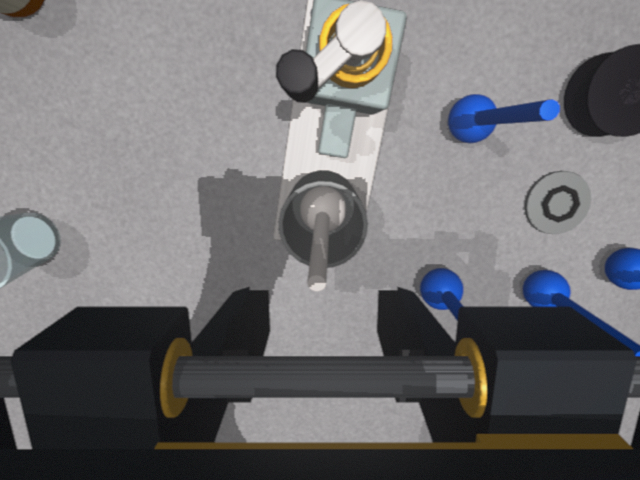

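View pics/c8c.png

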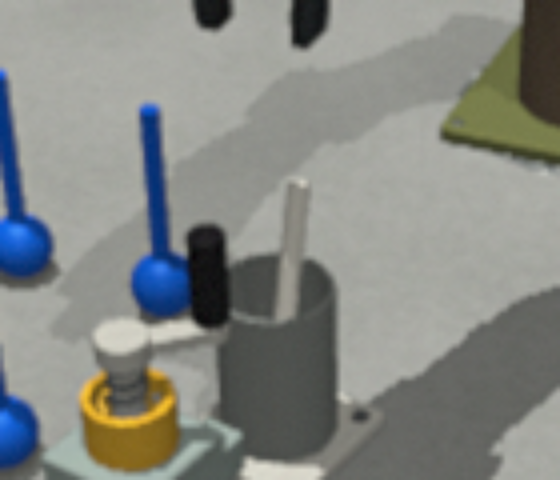

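View pics/s8c.png

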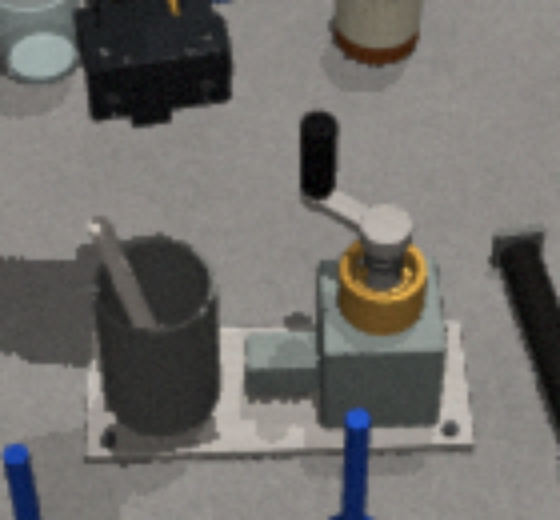

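```bash
python3 - <<'E'
from h import *
np.set_printoptions(precision=4,suppress=True)
W=snap("wrist");S=snap("scene");D=snap("side")
print("top",tri((S,(314.5,195.7)),(D,(273.7,257)),(W,(317,285))))
print(tri((S,(314.5,195.7)),(D,(273.7,257))))
print("ballW",[atz(W,(323,210),z) for z in(.04,.05)])
print("mouth",atz(W,(322.5,218),.12), "rim front", atz(W,(324,171),.12))
for n in("grip_mid","hub","boss_top","well_rim","float_ball","float_stem"):
  for c in("wrist","side","scene"):
    print(c,n,[(round(x["p"],2),np.round(x["centre"][::-1],1).tolist()) for x in r.tip_of(c,n)][:2])
cv2.imwrite("pics/w9c.png",cv2.resize(W["frame"][0:300,240:440,::-1],None,fx=2,fy=2,interpolation=cv2.INTER_CUBIC))
cv2.imwrite("pics/w10c.png",cv2.resize(W["frame"][160:300,260:390,::-1],None,fx=4,fy=4,interpolation=cv2.INTER_CUBIC))
E
```

```text
top (array([ 0.465 , -0.0543,  0.177 ]), [1.9324134102641484, 2.2118133094239116, 0.38042888562079746])
(array([ 0.465 , -0.0546,  0.1771]), [2.0650637723615173, 2.0650637723614795])
ballW [array([ 0.4931, -0.0582,  0.04  ]), array([ 0.495 , -0.0582,  0.05  ])]
mouth [ 0.5017 -0.0578  0.12  ] rim front [ 0.5402 -0.059   0.12  ]
wrist grip_mid [(0.65, [301.2, 71.3]), (0.37, [320.2, 269.6])]
side grip_mid [(0.7, [330.7, 237.3])]
scene grip_mid [(0.82, [293.1, 220.4]), (0.15, [161.4, 230.1])]
wrist hub []
side hub [(0.78, [346.7, 254.2]), (0.67, [386.8, 284.3])]
scene hub [(0.69, [267.2, 229.7])]
wrist boss_top [(0.93, [356.0, 38.6])]
side boss_top [(0.98, [343.4, 268.2])]
scene boss_top [(0.9, [272.5, 248.0]), (0.44, [467.2, 325.8])]
wrist well_rim [(0.72, [321.5, 224.3])]
side well_rim [(0.96, [284.7, 271.8]), (0.35, [291.9, 292.0])]
scene well_rim [(0.85, [308.1, 222.2])]
wrist float_ball [(0.96, [544.3, 286.3]), (0.77, [322.4, 208.5])]
side float_ball [(0.95, [262.7, 344.7]), (0.8, [266.7, 394.7])]
scene float_ball [(0.84, [280.9, 217.9]), (0.76, [215.5, 210.0])]
wrist float_stem [(0.79, [539.9, 106.6]), (0.76, [626.4, 343.8])]
side float_stem [(0.89, [339.7, 309.9]), (0.84, [255.1, 319.4])]
scene float_stem [(0.94, [238.1, 173.7]), (0.93, [232.5, 214.3])]
```

View pics/w10c.png

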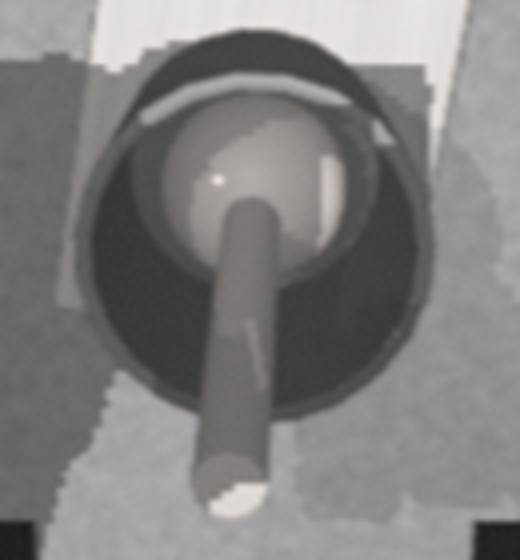

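The stem leans ~12° toward the robot (top at ≈(0.465,−0.054)); the ball was let go a few mm off the seat's centre and rolled. I must straighten this. First, pin the well's centre down by overlay.

```bash
python3 - <<'E'
from h import *
ims=[]
W=snap("wrist");S=snap("scene");D=snap("side")
t=np.linspace(0,2*np.pi,200)
def draw(d,box,f,cen,name):
    x0,y0,w,h=box
    im=cv2.resize(np.ascontiguousarray(d["frame"][y0:y0+h,x0:x0+w,::-1]),None,fx=f,fy=f,interpolation=cv2.INTER_CUBIC)
    for c,col in cen:
        for rad in(.038,):
          p=np.array([proj(d,np.array([c[0]+rad*np.cos(a),c[1]+rad*np.sin(a),.12])) for a in t])
          p=((p-[x0,y0]+.5)*f-.5).round().astype(int)
          cv2.polylines(im,[p.reshape(-1,1,2)],True,col,1)
    return im
cen=[((.497,-.059),(0,0,255)),((.501,-.059),(0,255,0))]
a=draw(W,(265,160,115,115),5,cen,"a");b=draw(D,(262,240,60,60),6,cen,"b");c=draw(S,(280,195,60,60),6,cen,"c")
cv2.imwrite("pics/ov_w.png",a);cv2.imwrite("pics/ov_sd.png",np.hstack([b,c]))
E
```

```text
(no output)
```

View pics/ov_w.png

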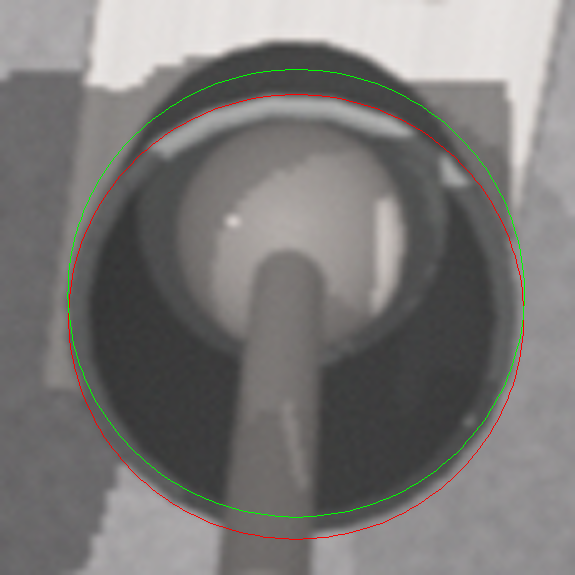

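View pics/ov_sd.png

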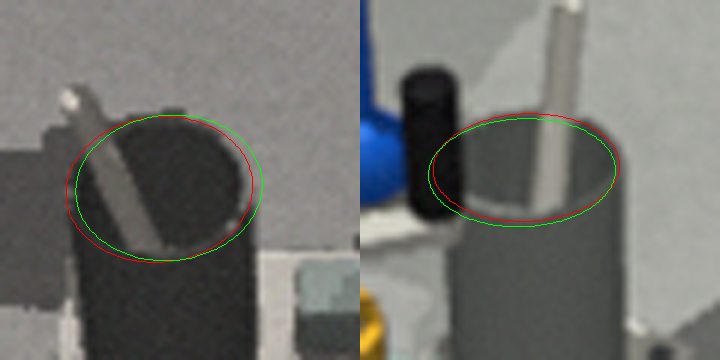

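```bash
python3 - <<'E'
from h import *
W=snap("wrist")
for X in([.4975,-.059,.04],[.4975,-.059,.045],[.493,-.0585,.043]):
    p=proj(W,np.array(X)); c=W["R"]@np.array(X)+W["t"]; print(X,(p-[265,160])*5, 5*W["intrinsics"][0,0]*.024/c[2])
# floor ring circle r34 z? 
for z in (.01,.016): print((proj(W,np.array([.4975,-.059,z]))-[265,160])*5)
E
```

```text
[0.4975, -0.059, 0.04] [293.19272947 232.81170195] 116.21016776789754
[0.4975, -0.059, 0.045] [293.22067763 237.19345419] 117.6159468060038
[0.493, -0.0585, 0.043] [290.7711316 257.0475851] 116.69480013558072
[293.03813155 208.57362245]
[293.0673735  213.15821584]
```

```bash
python3 -m inch '-4 10 -15 0; -4 30 -28 0; -4 60 -31 0; -4 90 -31 0; -4 115 -31 0; -4 135 -31 0; -4 148 -31 0; -4 155 -31 0; -4 155 -31 0'; python3 - <<'E'
from h import *
W=snap("wrist","w11");D=snap("side")
cv2.imwrite("pics/s11c.png",cv2.resize(D["frame"][200:330,240:390,::-1],None,fx=4,fy=4))
print(r.get_state()["contact_force"])
E
```

```text
clock: 17.2
tool_pos: [0.4688, -0.055, 0.1449]
eef_rot: [-0.5, 0.5, -0.5, 0.5]
contact_force: [0.6, -0.0, 1.4]
opening: 0.497
[-0.40213187 -0.85948632  0.06413526]
```

View pics/w11.png

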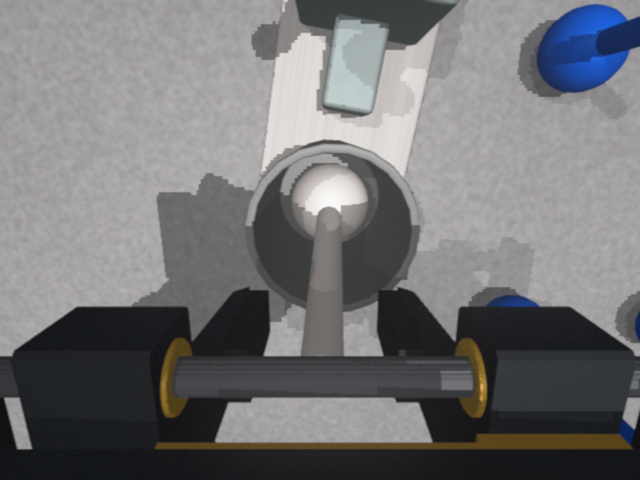

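View pics/s11c.png

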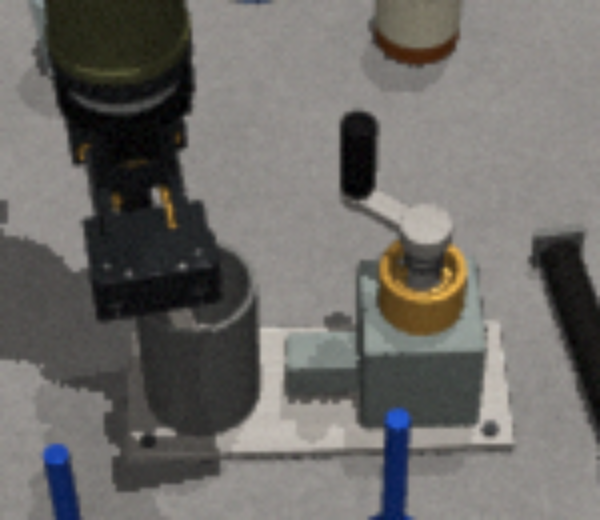

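Stem is between the jaws at ≈(325,310). I grip it lightly, then swing it upright.

```bash
python3 -m inch '0 0 0 0; 0 0 0 0; 0 0 0 0; 0 0 0 0; 0 0 0 0; 0 0 0 0' -1 4; python3 -m inch '0.5 -0.5 3 0; 1 -1 6 0; 1.5 -1.5 9 0; 2 -2 12 0; 2.5 -2.4 15 0; 3 -2.8 18 0; 3.5 -3.1 21 0; 4 -3.4 24 0; 4 -3.6 27 0; 4 -3.8 29 0'; python3 - <<'E'
from h import *
r.snapshot("side")
W=snap("wrist","w12");S=snap("scene")
cv2.imwrite("pics/c12c.png",cv2.resize(S["frame"][150:270,240:380,::-1],None,fx=4,fy=4))
s=r.get_state();print(s["contact_force"],s["opening"],s["tool_pos"])
E
```

```text
clock: 17.9
tool_pos: [0.4692, -0.0554, 0.1456]
eef_rot: [0.5, -0.5, 0.5, -0.5]
contact_force: [0.4, -1.2, 1.2]
opening: 0.162
clock: 18.9
tool_pos: [0.4985, -0.0589, 0.1492]
eef_rot: [-0.5, 0.5, -0.5, 0.5]
contact_force: [-0.4, 0.3, 1.3]
opening: 0.158
[0.57322344 0.64059088 1.24478528] 0.15779873412268025 [ 0.49820934 -0.05891727  0.14919379]
```

View pics/w12.png

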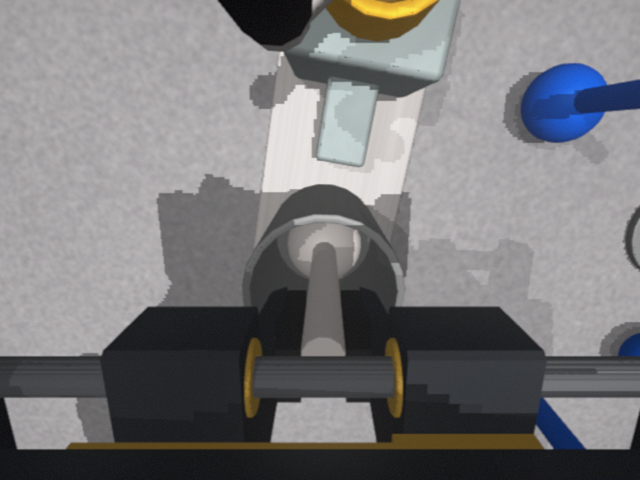

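View pics/c12c.png

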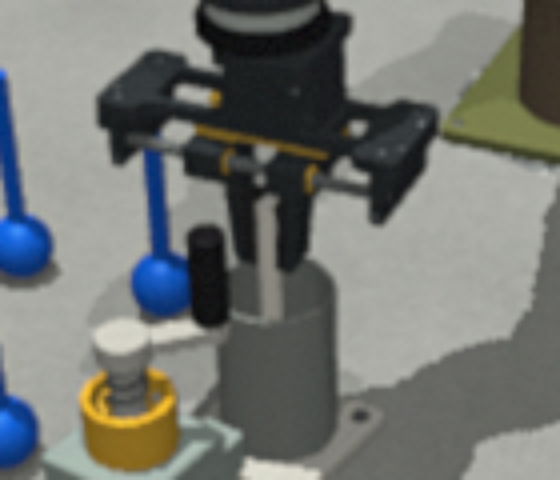

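Upright now at (0.498,−0.059). Release and look.

```bash
python3 -m inch '0 0 0 0; 0 0 0 0; 0 0 0 0; 0 0 0 0' 0; python3 -m inch '0 -3 0 0; 0 -12 0 0; 0 -30 0 0; 0 -55 0 0; 0 -80 0 0; 0 -105 0 0; 0 -125 0 0; 0 -140 0 0; 0 -150 0 0; 0 -150 0 0'; python3 - <<'E'
from h import *
W=snap("wrist","w13");S=snap("scene");D=snap("side")
cv2.imwrite("pics/c13c.png",np.hstack([cv2.resize(S["frame"][170:270,270:370,::-1],None,fx=4,fy=4),cv2.resize(D["frame"][210:310,255:355,::-1],None,fx=4,fy=4)]))
E
```

```text
clock: 19.45
tool_pos: [0.498, -0.0589, 0.1492]
eef_rot: [-0.5, 0.5, -0.5, 0.5]
contact_force: [0.7, 0.1, -0.2]
opening: 0.484
clock: 20.45
tool_pos: [0.4987, -0.0591, 0.3007]
eef_rot: [0.499, -0.499, 0.501, -0.501]
contact_force: [0.2, -0.9, -0.6]
opening: 0.503
```

View pics/w13.png

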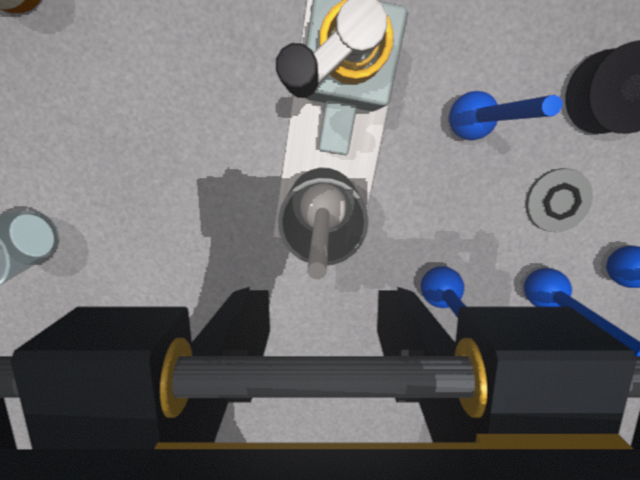

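View pics/c13c.png

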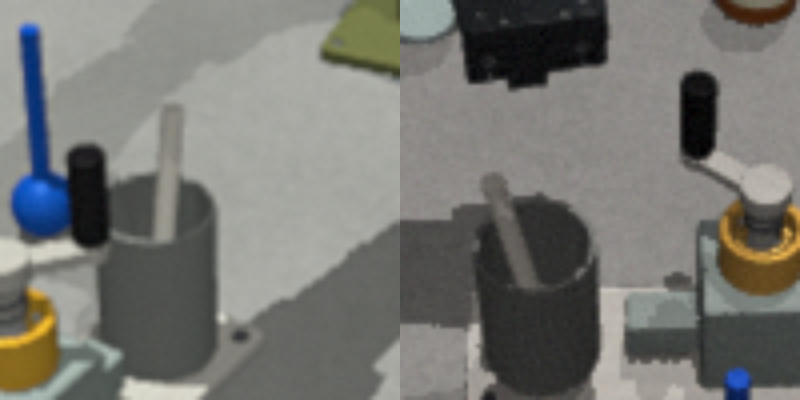

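```bash
python3 - <<'E'
from h import *
np.set_printoptions(precision=4,suppress=True)
S=snap("scene");D=snap("side");W=snap("wrist","w14")
print("top",tri((S,(313,196.75)),(D,(278.75,255.5)),(W,(317,270))))
cv2.imwrite("pics/c14c.png",np.hstack([cv2.resize(W["frame"][160:290,260:390,::-1],None,fx=3,fy=3),cv2.resize(D["frame"][210:307,255:355,::-1],None,fx=4,fy=4)[:390]]))
E
```

```text
top (array([ 0.4763, -0.0541,  0.1802]), [2.942146978526231, 3.234818253657813, 0.38828893360638633])Traceback (most recent call last):
  File "<stdin>", line 5, in <module>
    return _nx.concatenate(arrs, 1, dtype=dtype, casting=casting)
           ~~~~~~~~~~~~~~~^^^^^^^^^^^^^^^^^^^^^^^^^^^^^^^^^^^^^^^
ValueError: all the input array dimensions except for the concatenation axis must match exactly, but along dimension 0, the array at index 0 has size 390 and the array at index 1 has size 388
```

```bash
python3 - <<'E'
from h import *
np.set_printoptions(precision=4,suppress=True)
prev=None
for i in range(4):
    W=snap("wrist"); g=W["frame"][160:300,260:390].astype(int)
    print(r.get_state()["clock"], None if prev is None else (abs(g-prev).max(), abs(g-prev).sum()))
    prev=g
cv2.imwrite("pics/c14c.png",cv2.resize(W["frame"][160:290,260:390,::-1],None,fx=4,fy=4,interpolation=cv2.INTER_CUBIC))
E
```

```text
20.8 None
20.85 (np.int64(58), np.int64(75694))
20.9 (np.int64(65), np.int64(78253))
20.95 (np.int64(38), np.int64(73544))
```

View pics/c14c.png

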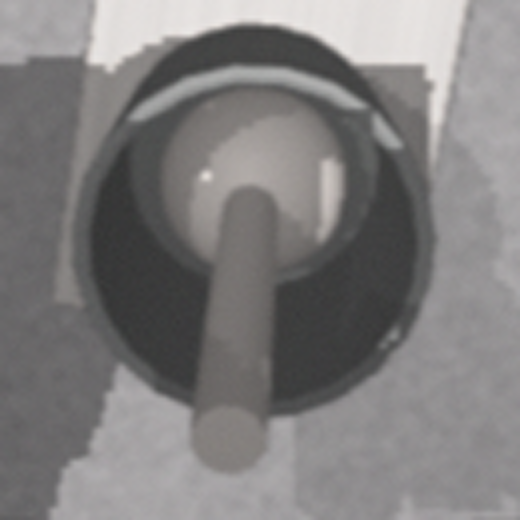

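The tilt is consistent with the ball having rolled ~3.6 mm toward −x both times. That puts the seat centre at about x≈0.4945, so I straighten it once more about that centre.

```bash
python3 -m inch '-4 20 -12 0; -4 50 -19 0; -4 85 -19 0; -4 115 -19 0; -4 138 -19 0; -4 150 -19 0; -4 152 -19 0; -4 152 -19 0'; python3 -m inch '0 0 0 0; 0 0 0 0; 0 0 0 0; 0 0 0 0; 0 0 0 0; 0 0 0 0' -1 3; python3 -m inch '0.5 -0.3 3 0; 1 -0.6 6 0; 1.5 -0.8 9 0; 2 -1 12 0; 3 -1 14 0; 3 -1 15.5 0; 3 -1 15.5 0'; python3 - <<'E'
from h import *
W=snap("wrist","w15")
s=r.get_state();print(s["contact_force"],s["opening"],s["tool_pos"])
E
```

```text
clock: 21.75
tool_pos: [0.4791, -0.0551, 0.1472]
eef_rot: [-0.5, 0.5, -0.5, 0.5]
contact_force: [-0.4, 0.4, -0.5]
opening: 0.499
clock: 22.35
tool_pos: [0.4792, -0.0553, 0.1475]
eef_rot: [0.5, -0.5, 0.5, -0.5]
contact_force: [-0.7, -0.9, 2.6]
opening: 0.158
clock: 23.05
tool_pos: [0.4949, -0.0579, 0.1482]
eef_rot: [-0.5, 0.5, -0.5, 0.5]
contact_force: [-0.4, -0.3, 0.7]
opening: 0.159
[ 0.0310542  -0.77253223  0.67923121] 0.15945339488717367 [ 0.49458208 -0.0579064   0.14811125]
```

View pics/w15.png

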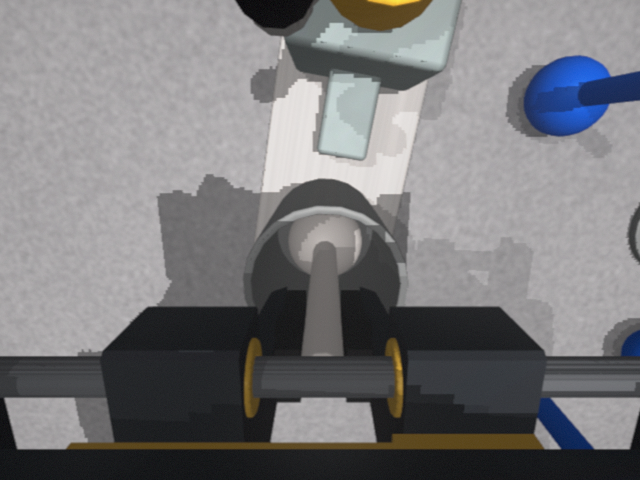

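```bash
python3 -m inch '0 0 0 0; 0 0 0 0; 0 0 0 0' 0; python3 -m inch '0 -3 0 0; 0 -12 0 0; 0 -35 0 0; 0 -65 0 0; 0 -95 0 0; 0 -125 0 0; 0 -145 0 0; 0 -150 0 0'; python3 - <<'E'
from h import *
W=snap("wrist","w16");S=snap("scene");D=snap("side")
cv2.imwrite("pics/c16c.png",np.hstack([cv2.resize(S["frame"][170:270,270:370,::-1],None,fx=4,fy=4),cv2.resize(D["frame"][210:310,255:355,::-1],None,fx=4,fy=4)]))
E
```

```text
clock: 23.4
tool_pos: [0.4944, -0.0578, 0.1481]
eef_rot: [0.5, -0.5, 0.5, -0.5]
contact_force: [0.4, 0.1, 0.3]
opening: 0.407
clock: 24.2
tool_pos: [0.4957, -0.0582, 0.301]
eef_rot: [0.499, -0.499, 0.501, -0.501]
contact_force: [0.1, 0.4, 0.0]
opening: 0.497
```

View pics/c16c.png

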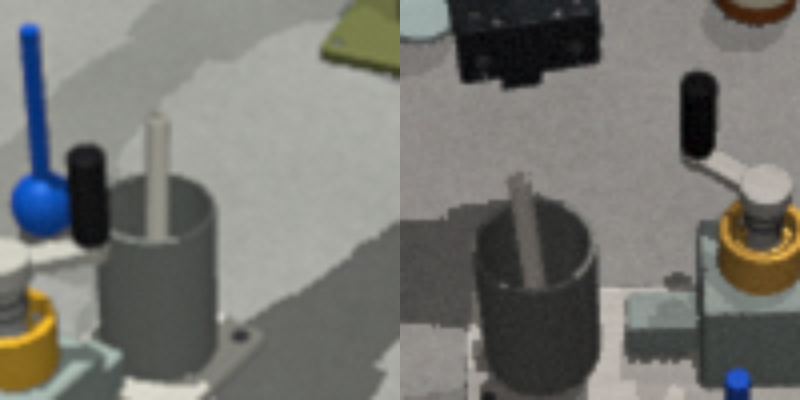

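View pics/w16.png

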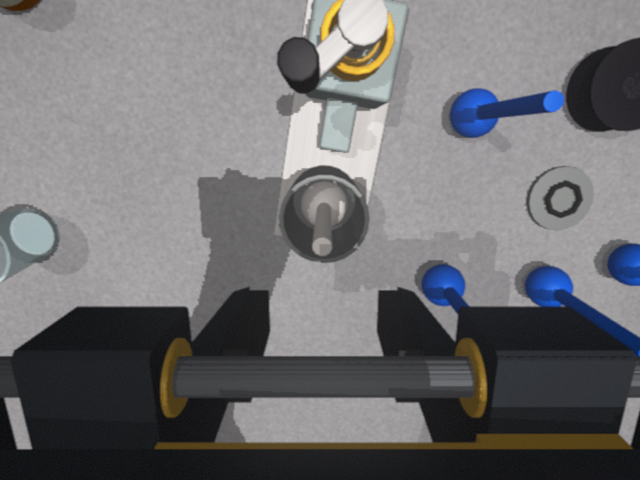

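The stem is now upright in the well (wrist stem top (321,246), ball (324,203)). Next I go over the grip and measure it with the spindle.

```bash
python3 -m inch '-2 0 15 0; -5 0 40 0; -8 0 65 0; -11 0 85 0; -13 0 98 0; -13 0 105 0; -13 0 105 0'; python3 - <<'E'
from h import *
W=snap("wrist","w17");S=snap("scene");D=snap("side")
cv2.imwrite("pics/c17c.png",np.hstack([cv2.resize(S["frame"][180:280,245:345,::-1],None,fx=4,fy=4,interpolation=cv2.INTER_CUBIC),cv2.resize(D["frame"][200:300,290:390,::-1],None,fx=4,fy=4,interpolation=cv2.INTER_CUBIC)]))
E
```

```text
clock: 25.05
tool_pos: [0.5994, -0.045, 0.2968]
eef_rot: [0.501, -0.5, 0.499, -0.499]
contact_force: [-0.4, 0.4, -0.3]
opening: 0.501
```

View pics/w17.png

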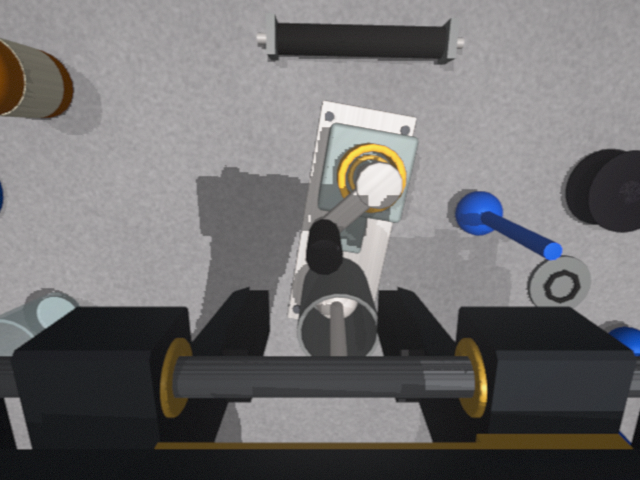

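View pics/c17c.png

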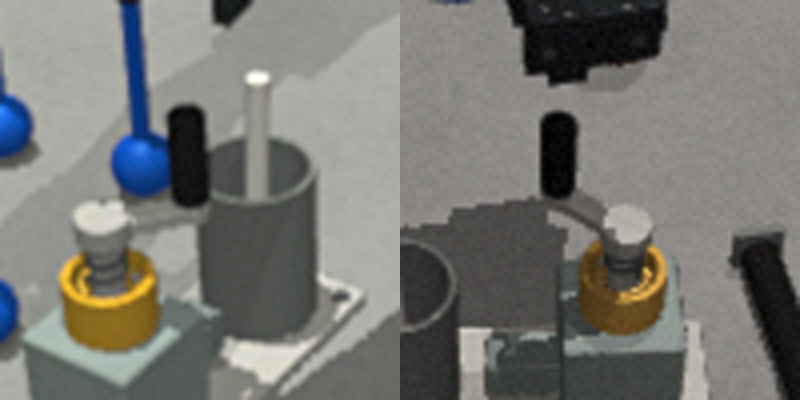

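```bash
python3 - <<'E'
from h import *
W=snap("wrist")
cv2.imwrite("pics/w18.png",cv2.resize(W["frame"][130:290,290:430,::-1],None,fx=4,fy=4,interpolation=cv2.INTER_CUBIC)[:600])
import pickle;pickle.dump({k:W[k] for k in("R","t","intrinsics")},open("W17.pkl","wb"))
E
```

```text
(no output)
```

View pics/w18.png

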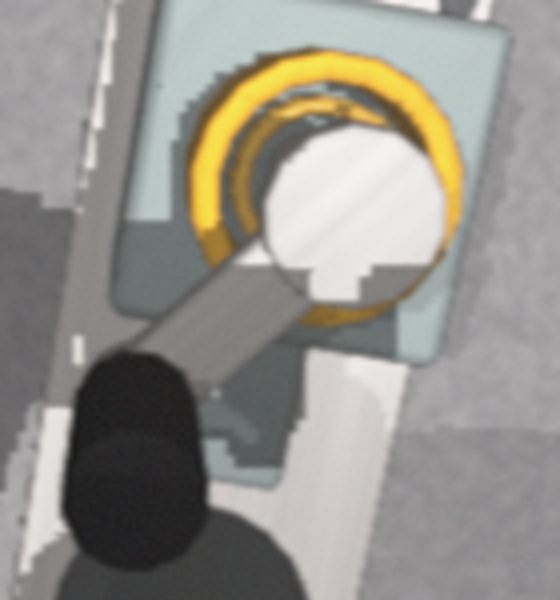

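```bash
python3 - <<'E'
from h import *
np.set_printoptions(precision=4,suppress=True)
W=snap("wrist");S=snap("scene");D=snap("side")
print("boss",atz(W,(371.25,176.75),.13))
h=[(W,(378.75,183.75)),(S,(270,234.2)),(D,(346.75,255.75))]
print("hub",tri(*h),[atz(d,u,.172) for d,u in h])
print("griptop W", [atz(W,(323.75,255),z) for z in(.225,.23,.235)])
print("gripbot W", [atz(W,(324.4,231),z) for z in(.17,.174,.178)])
gm=[(W,(324,244)),(S,(292,218.8)),(D,(329.5,239))]
print("grip",tri(*gm),[atz(d,u,.2) for d,u in gm])
gt=[(W,(323.75,255)),(S,(245+186/4,180+111/4)),(D,(290+159/4,200+120/4))]
print("gtop",tri(*gt))
E
```

```text
boss [ 0.636  -0.0822  0.13  ]
hub (array([ 0.6355, -0.0822,  0.1706]), [0.26008688757232434, 1.8861267474026016, 1.6781585649848108]) [array([ 0.6358, -0.0823,  0.172 ]), array([ 0.6352, -0.0803,  0.172 ]), array([ 0.6363, -0.0848,  0.172 ])]
griptop W [array([ 0.6022, -0.0452,  0.225 ]), array([ 0.6038, -0.0451,  0.23  ]), array([ 0.6053, -0.0451,  0.235 ])]
gripbot W [array([ 0.6026, -0.0457,  0.17  ]), array([ 0.6036, -0.0457,  0.174 ]), array([ 0.6045, -0.0457,  0.178 ])]
grip (array([ 0.6011, -0.0452,  0.1986]), [0.20091809422817838, 2.49873032764014, 2.3240453415502436]) [array([ 0.6016, -0.0453,  0.2   ]), array([ 0.6   , -0.0432,  0.2   ]), array([ 0.6022, -0.0487,  0.2   ])]
gtop (array([ 0.6022, -0.0443,  0.2278]), [1.1860424668135838, 2.742579814681583, 1.580580027959311])
```

Wrist view: hub top (379,184), grip top (324,255). This gives the spindle at (0.6357,−0.082) and the grip at (0.602,−0.0453), a 49.8 mm radius that matches. Descend on the grip and close.

```bash
python3 -m inch '0 10 2 0; 0 30 3 0; 0 55 3 0; 0 75 3 0; 0 92 3 0; 0 102 3 0; 0 107 3 0; 0 107 3 0'; python3 -m inch '0 0 0 0; 0 0 0 0; 0 0 0 0; 0 0 0 0; 0 0 0 0' -1 30; python3 - <<'E'
from h import *
W=snap("wrist","w19");D=snap("side")
s=r.get_state();print(s["contact_force"],s["opening"],s["tool_pos"])
cv2.imwrite("pics/s19.png",cv2.resize(D["frame"][180:310,260:400,::-1],None,fx=4,fy=4))
# table, increments (toolx, toolz) per 45 deg call with 6 rows
a0=132.6
for k in range(13):
    p0=np.radians(a0+45*k)
    print(k,round(a0+45*k),"; ".join("%.1f 0 %.1f 0"%(-50*(np.sin(p0+np.radians(7.5*i))-np.sin(p0)),50*(np.cos(p0+np.radians(7.5*i))-np.cos(p0))) for i in range(1,7)))
E
```

```text
clock: 26.2
tool_pos: [0.6023, -0.045, 0.1908]
eef_rot: [-0.5, 0.5, -0.5, 0.5]
contact_force: [0.1, 1.1, -0.9]
opening: 0.499
clock: 26.7
tool_pos: [0.6029, -0.0452, 0.1916]
eef_rot: [0.5, -0.5, 0.5, -0.5]
contact_force: [0.7, -0.7, -0.6]
opening: 0.243
[ 1.05602463 -0.87554987  0.92814941] 0.23856243021316398 [ 0.60289807 -0.0452412   0.19146551]
0 133 4.7 0 -4.5 0; 10.0 0 -8.4 0; 15.8 0 -11.5 0; 21.9 0 -13.9 0; 28.2 0 -15.4 0; 34.7 0 -16.1 0
1 178 6.5 0 0.2 0; 13.0 0 1.2 0; 19.3 0 3.0 0; 25.3 0 5.6 0; 30.8 0 9.0 0; 35.9 0 13.2 0
2 223 4.5 0 4.7 0; 8.4 0 10.0 0; 11.5 0 15.8 0; 13.9 0 21.9 0; 15.4 0 28.2 0; 16.1 0 34.7 0
3 268 -0.2 0 6.5 0; -1.2 0 13.0 0; -3.0 0 19.3 0; -5.6 0 25.3 0; -9.0 0 30.8 0; -13.2 0 35.9 0
4 313 -4.7 0 4.5 0; -10.0 0 8.4 0; -15.8 0 11.5 0; -21.9 0 13.9 0; -28.2 0 15.4 0; -34.7 0 16.1 0
5 358 -6.5 0 -0.2 0; -13.0 0 -1.2 0; -19.3 0 -3.0 0; -25.3 0 -5.6 0; -30.8 0 -9.0 0; -35.9 0 -13.2 0
6 403 -4.5 0 -4.7 0; -8.4 0 -10.0 0; -11.5 0 -15.8 0; -13.9 0 -21.9 0; -15.4 0 -28.2 0; -16.1 0 -34.7 0
7 448 0.2 0 -6.5 0; 1.2 0 -13.0 0; 3.0 0 -19.3 0; 5.6 0 -25.3 0; 9.0 0 -30.8 0; 13.2 0 -35.9 0
8 493 4.7 0 -4.5 0; 10.0 0 -8.4 0; 15.8 0 -11.5 0; 21.9 0 -13.9 0; 28.2 0 -15.4 0; 34.7 0 -16.1 0
9 538 6.5 0 0.2 0; 13.0 0 1.2 0; 19.3 0 3.0 0; 25.3 0 5.6 0; 30.8 0 9.0 0; 35.9 0 13.2 0
10 583 4.5 0 4.7 0; 8.4 0 10.0 0; 11.5 0 15.8 0; 13.9 0 21.9 0; 15.4 0 28.2 0; 16.1 0 34.7 0
11 628 -0.2 0 6.5 0; -1.2 0 13.0 0; -3.0 0 19.3 0; -5.6 0 25.3 0; -9.0 0 30.8 0; -13.2 0 35.9 0
12 673 -4.7 0 4.5 0; -10.0 0 8.4 0; -15.8 0 11.5 0; -21.9 0 13.9 0; -28.2 0 15.4 0; -34.7 0 16.1 0
```

View pics/s19.png

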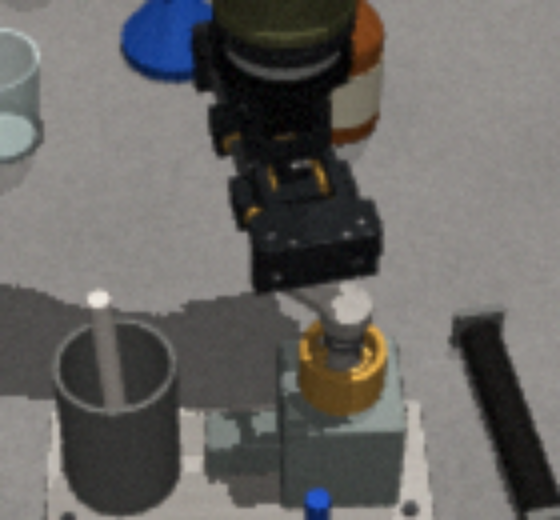

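View pics/w19.png

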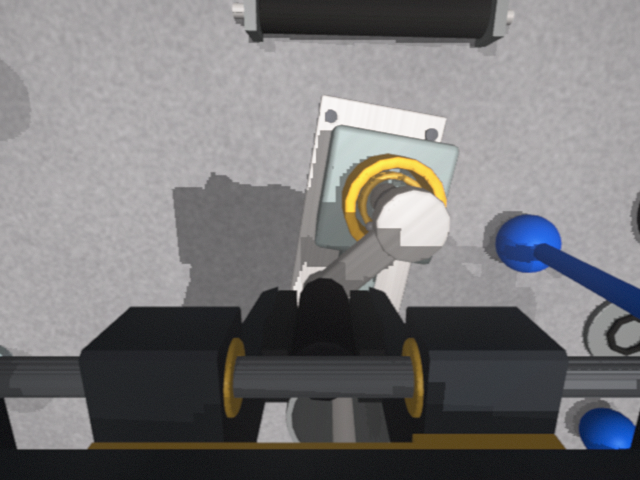

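Grip held (opening 0.24 → 21 mm). Raise 4 mm for pin-spring travel and start turning backward in 45° calls.

```bash
cat > m.py <<'E'
from h import *
import sys
F=[]
for i in range(4):
    D=r.snapshot("side") if i<3 else r.snapshot("wrist"); F.append(r.get_state()["contact_force"])
    if i==0: D0=D
s=r.get_state(); p=np.array(s["tool_pos"])
v=p[:2]-np.array([.6366,-.082]); print("F",np.round(np.mean(F,0),2),"pos",np.round(p,4),"rad %.1f phi %.1f"%(1e3*np.hypot(*v),np.degrees(np.arctan2(v[1],v[0]))%360),"open %.3f t %.2f"%(s["opening"],s["clock"]))
cv2.imwrite(f"pics/t_{sys.argv[1]}.png",cv2.resize(D0["frame"][220:300,300:400,::-1],None,fx=5,fy=5,interpolation=cv2.INTER_CUBIC))
E
python3 -m inch '0 -2 0 0; 0 -4 0 0; 0 -4 0 0'; python3 m.py a0; python3 -m inch '4.7 0 -4.5 0; 10 0 -8.4 0; 15.8 0 -11.5 0; 21.9 0 -13.9 0; 28.2 0 -15.4 0; 34.7 0 -16.1 0'; python3 m.py a1
```

```text
clock: 27.1
tool_pos: [0.6028, -0.0453, 0.1956]
eef_rot: [0.5, -0.5, 0.5, -0.5]
contact_force: [1.4, -1.9, -0.9]
opening: 0.237
F [ 2.27 -2.36 -0.63] pos [ 0.6028 -0.0452  0.1953] rad 49.9 phi 132.6 open 0.242 t 27.30
clock: 27.9
tool_pos: [0.586, -0.0788, 0.1951]
eef_rot: [-0.5, 0.501, -0.499, 0.5]
contact_force: [1.9, 4.2, 0.0]
opening: 0.246
F [ 2.16 -0.79 -0.57] pos [ 0.5859 -0.0814  0.1952] rad 50.7 phi 179.4 open 0.238 t 28.10
```

View pics/t_a1.png

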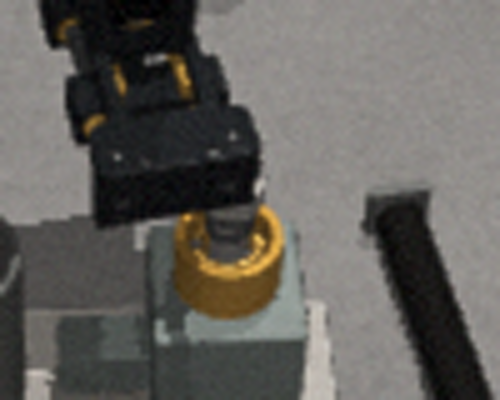

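```bash
python3 -m inch '6.5 0 0.2 0; 13 0 1.2 0; 19.3 0 3 0; 25.3 0 5.6 0; 30.8 0 9 0; 35.9 0 13.2 0'; python3 m.py a2
```

```text
clock: 28.7
tool_pos: [0.5988, -0.1163, 0.1949]
eef_rot: [-0.5, 0.501, -0.499, 0.499]
contact_force: [-1.1, 3.7, 0.0]
opening: 0.24
F [-0.55 -0.12  0.11] pos [ 0.6    -0.1176  0.1954] rad 51.0 phi 224.2 open 0.243 t 28.90
```

```bash
python3 -m inch '4.5 0 4.7 0; 8.4 0 10 0; 11.5 0 15.8 0; 13.9 0 21.9 0; 15.4 0 28.2 0; 16.1 0 34.7 0'; python3 m.py a3
```

```text
clock: 29.5
tool_pos: [0.6341, -0.1328, 0.195]
eef_rot: [0.5, -0.5, 0.5, -0.499]
contact_force: [-3.2, -0.7, 0.2]
opening: 0.239
F [ 0.94 -1.77  0.26] pos [ 0.637  -0.1327  0.1961] rad 50.7 phi 270.5 open 0.240 t 29.70
```

```bash
python3 -m inch '-0.2 0 6.5 0; -1.2 0 13 0; -3 0 19.3 0; -5.6 0 25.3 0; -9 0 30.8 0; -13.2 0 35.9 0'; python3 m.py a4
```

```text
clock: 30.3
tool_pos: [0.6706, -0.1189, 0.1952]
eef_rot: [0.5, -0.5, 0.5, -0.5]
contact_force: [-2.2, -3.1, 0.4]
opening: 0.235
F [ 0.46 -1.06 -0.16] pos [ 0.6721 -0.1171  0.1957] rad 49.9 phi 315.3 open 0.238 t 30.50
```

```bash
python3 -m inch '-4.7 0 4.5 0; -10 0 8.4 0; -15.8 0 11.5 0; -21.9 0 13.9 0; -28.2 0 15.4 0; -34.7 0 16.1 0'; python3 m.py a5
```

```text
clock: 31.1
tool_pos: [0.686, -0.0828, 0.1948]
eef_rot: [0.5, -0.5, 0.499, -0.5]
contact_force: [-1.9, -2.7, -0.7]
opening: 0.244
F [-1.99  1.08 -1.17] pos [ 0.6859 -0.081   0.1947] rad 49.4 phi 1.1 open 0.236 t 31.30
```

View pics/t_a5.png

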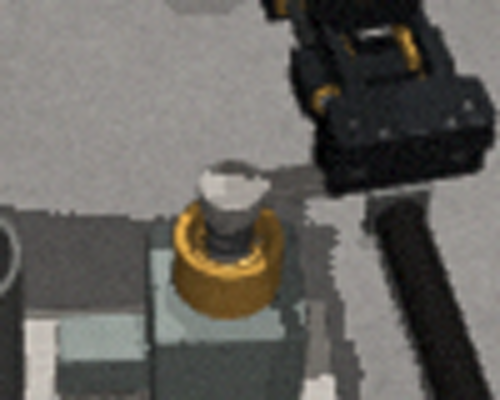

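```bash
python3 - <<'E'
from h import *
S=snap("scene","sc20");D=snap("side","s20")
a=cv2.imread("pics/side0.png")[235:285,325:370];b=D["frame"][235:285,325:370,::-1]
c=cv2.imread("pics/sc4.png")[215:265,250:295];d=S["frame"][215:265,250:295,::-1]
f=lambda x:cv2.resize(x,None,fx=8,fy=6,interpolation=cv2.INTER_CUBIC)
cv2.imwrite("pics/cmp1.png",np.vstack([np.hstack([f(a),f(b)]),np.hstack([f(c),f(d)])]))
for z in(.160,.167,.1706,.177):
    X=np.array([.6357,-.082,z]); print(z,proj(D,X),proj(S,X))
E
python3 m.py a5b
```

```text
0.16 [346.02700958 258.17243616] [269.67359473 238.54692344]
0.167 [346.14541531 256.27170538] [269.39900141 235.97941782]
0.1706 [346.2067518 255.2870896] [269.25682046 234.64999579]
0.177 [346.3165446  253.52461948] [269.00242399 232.27133501]
F [-2.9   2.11 -1.05] pos [ 0.686  -0.0833  0.1951] rad 49.4 phi 358.5 open 0.237 t 31.60
```

View pics/cmp1.png

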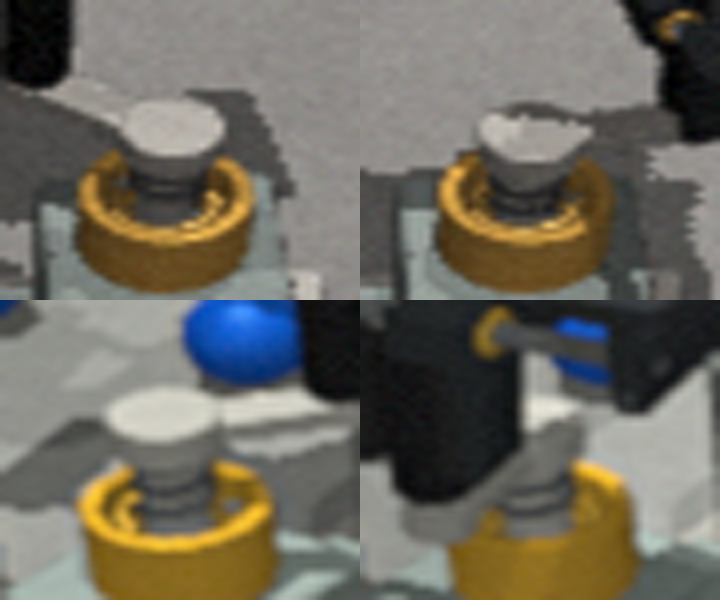

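The hub now sits ~3–4 mm below its start (side row 256.2 against 255.3), where without a drop it would have climbed ~6 mm. Fz also fell by ~1 N. So the thread dropped between phi≈315° and 358°. Now I turn forward, lowering the hand slightly with the thread.

```bash
python3 -m inch '6.5 0 -0.7 0; 12.8 0 -2.2 0; 18.9 0 -4.6 0; 24.7 0 -7.7 0; 30 0.5 -11.6 0; 34.7 1 -16.1 0'; python3 m.py f1;  python3 -m inch '4.2 0 -5.1 0; 7.6 0 -10.6 0; 10.2 0 -16.6 0; 12 0 -22.9 0; 13 0.5 -29.4 0; 13.2 1 -35.9 0'; python3 m.py f2
```

```text
clock: 32.2
tool_pos: [0.6705, -0.1191, 0.1945]
eef_rot: [0.5, -0.5, 0.5, -0.5]
contact_force: [-0.4, 4.2, -1.7]
opening: 0.239
F [-3.46  0.79 -1.16] pos [ 0.6692 -0.1203  0.1942] rad 50.3 phi 310.5 open 0.241 t 32.40
clock: 33.0
tool_pos: [0.6343, -0.1328, 0.1936]
eef_rot: [0.5, -0.499, 0.501, -0.5]
contact_force: [2.4, 0.2, -1.0]
opening: 0.243
F [-2.42 -1.67 -1.6 ] pos [ 0.6321 -0.1326  0.1927] rad 50.8 phi 264.9 open 0.240 t 33.20
```

```bash
python3 -m inch '-0.7 0 -6.5 0; -2.2 0 -12.8 0; -4.6 0 -18.9 0; -7.7 0 -24.7 0; -11.6 0.5 -30 0; -16.1 1 -34.7 0'; python3 m.py f3; python3 -m inch '-5.1 0 -4.2 0; -10.6 0 -7.6 0; -16.6 0 -10.2 0; -22.9 0 -12 0; -29.4 0.5 -13 0; -35.9 1 -13.2 0'; python3 m.py f4
```

```text
clock: 33.8
tool_pos: [0.5983, -0.1155, 0.1921]
eef_rot: [-0.5, 0.5, -0.5, 0.499]
contact_force: [-0.3, -3.8, -1.2]
opening: 0.241
F [-4.63 -1.77 -1.13] pos [ 0.5975 -0.1143  0.1915] rad 50.7 phi 219.5 open 0.243 t 34.00
clock: 34.6
tool_pos: [0.5863, -0.0784, 0.1911]
eef_rot: [-0.5, 0.5, -0.5, 0.5]
contact_force: [-1.8, -2.6, -2.3]
opening: 0.239
F [-2.66  2.86 -1.24] pos [ 0.5866 -0.0763  0.191 ] rad 50.3 phi 173.5 open 0.240 t 34.80
```

```bash
python3 -m inch '-6.5 0 0.7 0; -12.8 0 2.2 0; -18.9 0 4.6 0; -24.7 0 7.7 0; -30 0.5 11.6 0; -34.7 1 16.1 0'; python3 m.py f5; python3 -m inch '-4.2 0 5.1 0; -7.6 0 10.6 0; -10.2 0 16.6 0; -12 0 22.9 0; -13 0.5 29.4 0; -13.2 1 35.9 0'; python3 m.py f6
```

```text
clock: 35.4
tool_pos: [0.6036, -0.0446, 0.1904]
eef_rot: [0.5, -0.499, 0.5, -0.5]
contact_force: [-0.9, -2.5, -1.3]
opening: 0.243
F [ 2.28  0.41 -1.99] pos [ 0.6046 -0.0438  0.1907] rad 49.8 phi 129.9 open 0.239 t 35.60
clock: 36.2
tool_pos: [0.6382, -0.0327, 0.1889]
eef_rot: [0.501, -0.5, 0.5, -0.499]
contact_force: [-2.7, -5.1, -1.2]
opening: 0.242
F [ 1.59 -4.35 -1.68] pos [ 0.6399 -0.0328  0.1895] rad 49.3 phi 86.2 open 0.237 t 36.40
```

```bash
python3 -m inch '0.7 0 6.5 0; 2.2 0 12.8 0; 4.6 0 18.9 0; 7.7 0 24.7 0; 11.6 0.5 30 0; 16.1 1 34.7 0'; python3 m.py f7; python3 -m inch '5.1 0 4.2 0; 10.6 0 7.6 0; 16.6 0 10.2 0; 22.9 0 12 0; 29.4 0.5 13 0; 35.9 1 13.2 0'; python3 m.py f8; python3 - <<'E'
from h import *
S=snap("scene","sc21");D=snap("side","s21")
a=cv2.imread("pics/s20.png")[235:285,325:370];b=D["frame"][235:285,325:370,::-1]
c=cv2.imread("pics/sc20.png")[215:265,250:295];d=S["frame"][215:265,250:295,::-1]
f=lambda x:cv2.resize(x,None,fx=8,fy=6,interpolation=cv2.INTER_CUBIC)
cv2.imwrite("pics/cmp2.png",np.vstack([np.hstack([f(a),f(b)]),np.hstack([f(c),f(d)])]))
E
```

```text
clock: 37.0
tool_pos: [0.6712, -0.047, 0.1872]
eef_rot: [-0.501, 0.502, -0.498, 0.499]
contact_force: [-5.4, -1.7, -1.4]
opening: 0.237
F [-2.38 -4.4  -1.3 ] pos [ 0.6725 -0.0484  0.1879] rad 49.1 phi 43.1 open 0.238 t 37.20
clock: 37.8
tool_pos: [0.6861, -0.0822, 0.187]
eef_rot: [-0.5, 0.501, -0.499, 0.501]
contact_force: [-4.9, 1.8, -2.2]
opening: 0.241
F [-4.28 -0.86 -1.83] pos [ 0.686  -0.0849  0.1873] rad 49.5 phi 356.7 open 0.240 t 38.00
```

View pics/cmp2.png

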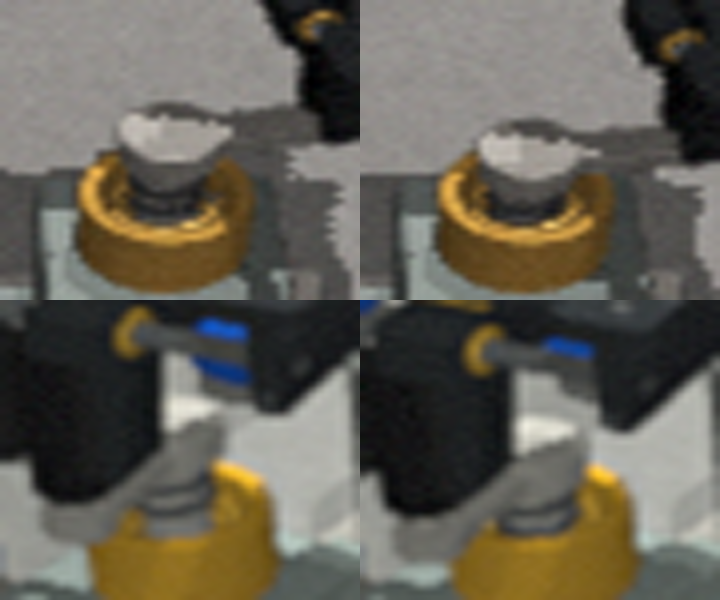

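The hub went down 2.8 px ≈ 10 mm over the turn, so the thread has caught. The drop came somewhere within the last 43° of backward turning, so I add ~18° to complete one turn from it.

```bash
python3 -m inch '5.2 0 -0.5 0; 10.3 0 -1.5 0; 15.3 0.5 -3.1 0; 15.3 0.5 -3.1 0; 15.3 0.5 -3.1 0'; python3 m.py f9; python3 - <<'E'
from h import *
S=snap("scene","sc22");D=snap("side","s22");W=snap("wrist","w22")
cv2.imwrite("pics/cmp3.png",np.hstack([cv2.resize(S["frame"][170:270,240:340,::-1],None,fx=4,fy=4),cv2.resize(D["frame"][220:320,270:370,::-1],None,fx=4,fy=4)]))
E
```

```text
clock: 38.6
tool_pos: [0.683, -0.1002, 0.1868]
eef_rot: [0.5, -0.5, 0.5, -0.499]
contact_force: [-5.0, 0.1, -2.3]
opening: 0.24
F [-4.21 -0.78 -1.74] pos [ 0.683  -0.1001  0.1868] rad 49.8 phi 338.7 open 0.239 t 38.80
```

View pics/cmp3.png

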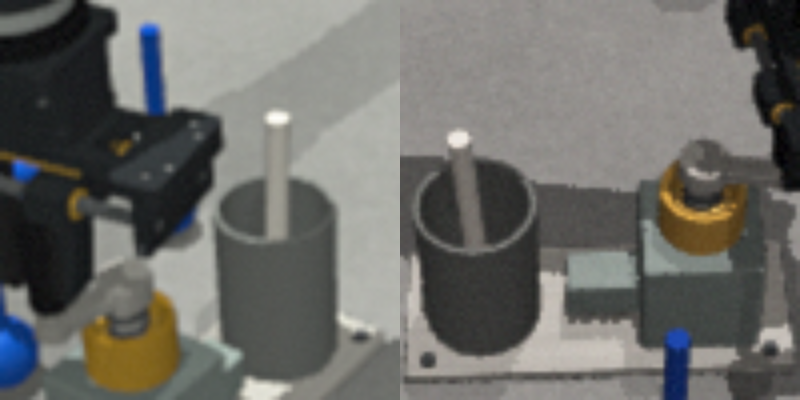

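View pics/s22.png

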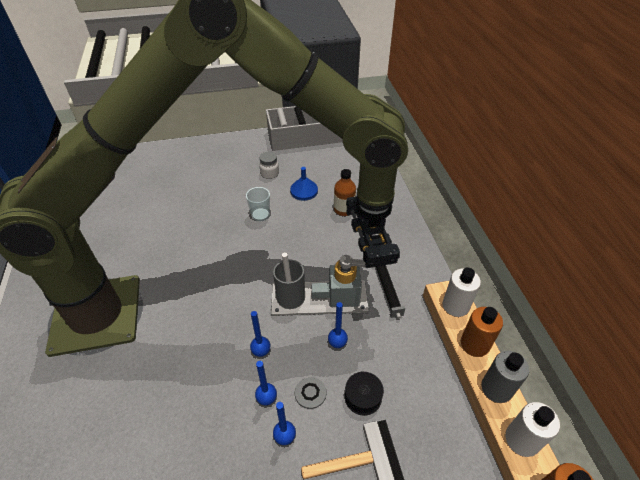

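```bash
python3 - <<'E'
from h import *
np.set_printoptions(precision=4,suppress=True)
S=snap("scene");D=snap("side")
print("stemtop",tri((S,(309.5,199.7)),(D,(284.7,254.7))))
print("hub",tri((S,(240+131/4,170+272/4)),(D,(270+305/4,220+156/4))))
s=r.get_state();print(s["opening"],s["contact_force"],s["clock"])
r.finish_job()
E
```

```text
stemtop (array([ 0.491 , -0.0557,  0.1805]), [2.244070966276541, 2.2440709662765945])
hub (array([ 0.6336, -0.0796,  0.1582]), [3.956877824881581, 3.956877824881598])
0.2412911275452411 [-4.7334 -0.8196 -1.8707] 39.05
the job is handed in; nothing more can be done
```

The float is standing nearly upright in the well with its ball on the seat. The spindle is caught in its thread about one turn past the drop, and I handed the job in at about 39 s with the hand still closed on the grip.

- **Float:** I lowered the white float until the hand felt the seat, with up to about 6.5 N, then let go. It leaned about 13° because the ball was a few mm off the seat's centre, so I took the stem again lightly and set it straight. The first try still left it leaning about 8°, but the second held. The stem top ended at about z 0.1805, against the expected 0.181.
- **Crank, backward:** I turned it 225°. The drop showed as about 1 N at the hand, less than the 2 to 6 N expected. The hub sat about 3–4 mm below its start in the pictures, where without a drop it would have risen about 6 mm.
- **Crank, forward:** I turned it 378°. The first 360° lowered the hub by about 10 mm, one thread pitch. The final hub height was about 0.158 m, a lift of about −0.019, but the two cameras disagreed by about 4 mm on that last reading.

**Uncertain:** the drop came somewhere in the last 43° of backward turning. The forward turn is therefore one turn to within about 25°.

At hand-in the grip was still held (opening 0.24, about 21 mm). In the last side picture, nothing else on the bench appeared to have moved.

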